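Ring the lathe's pulleys and tension the belt lever

TASK

Use the snap ring pliers to spread each snap ring on the blue mat by its eyes and let it contract into the groove of a pulley shaft, one ring to a shaft, on whichever shafts you like (with three rings one shaft stays bare). When all the rings are on, lift the yellow lockout collar and push the belt lever away through the gate to full tension, letting the collar drop back down; the pliers must end hanging in their wooden holder again. Leave the bottle, jar and spanner where they are.

Things in the scene. Friction and masses are not known exactly. Their poses are not given: they have to be found in the camera images.
- carrier: Green plate 110 x 360 x 12 mm fixed to the bench, with four vertical stub shafts in a row along its y, 88 mm apart, centred on it; each carries an aluminium pulley 82 mm across, top 30 mm above the bench. Origin: centre of the underside
- lever (a joint): Belt-tension lever, rad: 0 = slack, leaning 0.35 rad from upright to -x of its base; 0.35 = upright; 0.70 = full tension, leaning to +x. Stays where it is left (friction 0.25 N m). Gate teeth block it from about 0.05 to 0.65 unless the collar is raised 10 mm or more
- collar (a joint): Yellow lockout collar, m: 0 = down, 0.016 = fully raised along the lever; a spring pushes it down (3 N when down, 5.4 N raised), so it must be held up while the lever passes the gate, and drops behind the teeth when let go at full tension
- collar_grip (a point): Centre of the yellow collar, 34 mm across, 22 mm high, coaxial with the lever; 117 mm from the lever's hinge when down. The lever's end cap (18 mm across) ends 36 mm beyond it. z axis up along the lever, y along its hinge
- lever_base: Green block 110 x 70 x 55 mm fixed to the bench; the lever swings in its x-z plane about a hinge along y, 30 mm above its origin. Two steel gate teeth (16 mm in x, 42 mm over both in y, top 100 mm above the bench) stand at its middle. Origin: centre of the underside
- holder: Light wooden stand 60 x 90 x 70 mm, fixed, with an upright slot 28 mm (x) by 46 mm (y), 58 mm deep, open on top, in which the pliers hang tips down, their guide body resting on its top. Origin: centre of the underside
- pliers: Snap ring pliers, about 0.22 kg, upright, tips down, 128 mm high, alike turned half round. Origin: midway between the ends of the tips, 14 mm above the bench when in the holder; z up, y from jaw to jaw. Steel guide body 44 (x) x 34 (y) mm at z 56 to 76 mm. Squeezing the handles together spreads the jaws, parallel, each by as much as each handle goes in
- handles (a point): Midway between the pliers' two red handles, 106 mm above the pliers' origin. Handles: 20 mm wide in x, z 80 to 128 mm from the origin, flat outer faces 62 mm apart when free, 32 mm squeezed to the stop (13 N a side at first, 16 N at the stop, plus 4 N with a ring); a ledge at z 77 to 82 mm sticks 3 mm out of each outer face
- tips (a point): Midway between the pliers' tips, at the pliers' origin. Tips: 3.5 mm square, standing 3.5 mm down out of flat shoulders 16 (x) x 13 (y) mm, at x = 0, y = +-8 mm when the handles are free, +-10 mm (the ring's eyes) with the handles squeezed to 58 mm, +-23 mm at the stop
- shaft1 (a point): Axis of a stub shaft at the floor of its ring groove, which is the top of a hub 57 mm across, 40 mm above the bench. Groove 46.4 mm across and 6.5 mm high; above it the shaft's head, 50 mm across, 8.5 mm high, chamfered 1.5 mm, all oiled. z up
- ring1: Steel snap ring, 4 mm thick, 26 g, 46 mm inside, flat on a blue mat (170 x 300 x 4 mm). Origin: its centre, underside; frame of its back, at -x. Two eyes at the +x end: holes 10 x 10 mm at x = 36, y = +-10 mm. Spread at the pliers' stop, its eyes are at x = 34 mm, y = +-20 mm, and it clears a 54 mm disc centred at x = 1 mm; relaxed it cannot pass the 50 mm shaft head
- ring1_l (a joint): Opening angle of each half of ring 1 about a pivot at its back (x = -29.5 mm), rad: 0 relaxed, about 0.15 at the pliers' stop, about 0.01 contracted in a groove; a spring closes it
- shaft2 (a point): Axis of a stub shaft at the floor of its ring groove, which is the top of a hub 57 mm across, 40 mm above the bench. Groove 46.4 mm across and 6.5 mm high; above it the shaft's head, 50 mm across, 8.5 mm high, chamfered 1.5 mm, all oiled. z up
- ring2: Steel snap ring, 4 mm thick, 26 g, 46 mm inside, flat on a blue mat (170 x 300 x 4 mm). Origin: its centre, underside; frame of its back, at -x. Two eyes at the +x end: holes 10 x 10 mm at x = 36, y = +-10 mm. Spread at the pliers' stop, its eyes are at x = 34 mm, y = +-20 mm, and it clears a 54 mm disc centred at x = 1 mm; relaxed it cannot pass the 50 mm shaft head
- ring2_l (a joint): Opening angle of each half of ring 2 about a pivot at its back (x = -29.5 mm), rad: 0 relaxed, about 0.15 at the pliers' stop, about 0.01 contracted in a groove; a spring closes it
- shaft3 (a point): Axis of a stub shaft at the floor of its ring groove, which is the top of a hub 57 mm across, 40 mm above the bench. Groove 46.4 mm across and 6.5 mm high; above it the shaft's head, 50 mm across, 8.5 mm high, chamfered 1.5 mm, all oiled. z up
- ring3: Steel snap ring, 4 mm thick, 26 g, 46 mm inside, flat on a blue mat (170 x 300 x 4 mm). Origin: its centre, underside; frame of its back, at -x. Two eyes at the +x end: holes 10 x 10 mm at x = 36, y = +-10 mm. Spread at the pliers' stop, its eyes are at x = 34 mm, y = +-20 mm, and it clears a 54 mm disc centred at x = 1 mm; relaxed it cannot pass the 50 mm shaft head
- ring3_l (a joint): Opening angle of each half of ring 3 about a pivot at its back (x = -29.5 mm), rad: 0 relaxed, about 0.15 at the pliers' stop, about 0.01 contracted in a groove; a spring closes it
- shaft4 (a point): Axis of a stub shaft at the floor of its ring groove, which is the top of a hub 57 mm across, 40 mm above the bench. Groove 46.4 mm across and 6.5 mm high; above it the shaft's head, 50 mm across, 8.5 mm high, chamfered 1.5 mm, all oiled. z up
- ring4: Steel snap ring, 4 mm thick, 26 g, 46 mm inside, flat on a blue mat (170 x 300 x 4 mm). Origin: its centre, underside; frame of its back, at -x. Two eyes at the +x end: holes 10 x 10 mm at x = 36, y = +-10 mm. Spread at the pliers' stop, its eyes are at x = 34 mm, y = +-20 mm, and it clears a 54 mm disc centred at x = 1 mm; relaxed it cannot pass the 50 mm shaft head
- ring4_l (a joint): Opening angle of each half of ring 4 about a pivot at its back (x = -29.5 mm), rad: 0 relaxed, about 0.15 at the pliers' stop, about 0.01 contracted in a groove; a spring closes it
- oil_bottle: Yellow oil bottle, 52 mm across, 130 mm high, standing on the bench; leave it alone. Origin: centre of its foot
- jar: Amber glass jar with a steel lid, 60 mm across, 80 mm high, on the bench; leave it alone. Origin: centre of its foot
- spanner: Steel spanner lying on the bench, 130 mm long; leave it alone
Not all that is in view belongs to the job. What is shaped like the ring3 but green is not meant.

How it is judged:
By the outcome, as a careful person would: the job done as asked, in the order asked, and still so for the second after the job is handed in, with the robot touching nothing.
Of ring1, ring2, ring3, ring4 only 3 to 4 are there at a start; the rules pass over those that are not, and their reading is None.
At some moment in a run one of ring1, ring2, ring3, ring4 may be knocked a few centimetres aside while the robot is not near it.
It also fails if it takes over 210 s, if anything falls off the work surface, if the arm or the gripper's body presses on something with over 40 N, if the wrist force passes 120 N, or if a joint passes its speed limit or range.

ROBOT

A 7-joint arm with a two-finger parallel gripper is mounted at the origin on the work surface. World frame = base frame: x ahead of the robot, y to its left, z up, the work surface at z = 0. Lengths are in m, angles in rad, forces in N, time in s.
With the tool pointing down it reaches from about 0.425 to 0.875 m from the base axis. Payload 4.7 kg.
Tool frame: the origin (TCP) lies on the centre line of the jaws, within the pads' length; the fingertips stand 22 mm ahead of it and the grasp point (between the pads) lies 3 mm ahead of it; z points along the fingers, y is the direction in which the jaws open and shut (so a half turn about z gives the same grasp; the last joint's range is limited). The gripper opens to 87 mm and grips with 3 to 60 N. Pads are 19 mm wide; open, the fingers measure 117 mm over their backs; the gripper's body (75 mm by 190 mm) begins 51 mm behind the grasp point.
Start: joints at [-1.166, 0.321, -0.07, 1.45, 0.023, 1.371, -0.057], TCP at [0.248, 0.601, 0.245] pointing down, gripper open.
Joint ranges: [-2.86, 2.86], [-0.3, 2.09], [-1.38, 1.24], [0.06, 2.45], [-1.56, 4.7], [0.09, 2.05], [-2.69, 2.69]. Speed limits (rad/s): [2.57, 2.57, 3.14, 3.14, 3.14, 3.14, 3.14].

INTERFACE

Orientations are given as a rotation vector (axis times angle).
In Python, from bench import ctrl, imaging, close_job, finder gives the robot as it stands. The module is installed in compiled form; this text tells all that it offers.
- The arm moves only by the shell command python3 -m jog 'ROWS' [FORCE]. ROWS is JSON, a list that holds one entry, the list of rows, each a list of 7 numbers: the shift along the tool's x, y, z in cm, then the turn, a rotation vector about the tool's x, y, z in degrees, then the finger opening in cm, from 0 to 8.7. In form: [[[dx, dy, dz, ax, ay, az, claw], ...]]. A call has 1 to 12 rows; each row shifts and turns the commanded pose from where the row before left it, along the tool's axes as they then stand; what a row does not reach is not made up. A row lasts 1/10 s, in which the tool goes at most 50 mm and 8.59 degrees, less where a joint would pass 70% of its speed; a pose out of reach is approached as far as the arm can. A call is refused whole if a number of a shift passes 5 or a number of a turn 8.59, either way. A call with a gripper value outside its range is refused whole. The fingers move at their own pace and stop on an object; FORCE is the grip in N (left out, the last holds). Time passes only in rows, so rows that do not move let the fingers close. It gives the time, the measured TCP pose, the force and the opening at its end, in the units of the state.
- ctrl.get_state(): the state, without advancing time (a new reading comes with each control period).
- imaging.get_image(name): name is "scene" or "top" or "wrist"; returns a dict with "frame" (480x640x3 uint8, red, green, blue), "intrinsics" (3x3 intrinsics, pixels), "pose" (4x4, takes a point from camera to world coordinates). Camera axes: x right, y down, z forward; pixel columns grow to the right and rows downward; lengths in m; the calibration is good to about 2 mm. A picture is of the moment at which its call begins. There is no depth.
- close_job(): hands the job in, once; it reports no verdict.
Trained networks look in the newest picture that a camera, given by its name, has taken for a name from the list of things; names that differ only in an ending like _2 or _b are one class to them, and where a whole thing is asked for, a point or a joint stands for the part that bears it (a point fixed in the world has none). Each returns a list of dicts, best first, with "conf" (0 to 1); they miss things now and then, are a little off and sometimes report something else, mostly with a low value. They report only what shows in the picture. A call takes as long as a camera call. They do not tell look-alikes from the thing itself.
- finder.trace(label, camera): "region" (480x640 bool, what is visible of it) and "point" ([row, column] as shares, 0 to 1, of the picture: columns of its width, rows of its height, amid what is visible of it).
- finder.spot_point(label, camera): "point" ([row, column] as shares, 0 to 1, of the picture: columns of its width, rows of its height: a listed point, or the origin of a listed thing).
The state is a dict: "time": time; "joint_positions": joint angles; "qd": joint speeds; "joint_torque": joint torques, N m; "position": TCP position; "tool_rot": TCP orientation; "ft_force": force on the tool from outside, world axes, zero at the start; "torque": the same for the moment, N m; "grip_width": opening from 0.0 (shut) to 1.0 (fully open).
Only numpy, scipy, OpenCV 4.12 (cv2) and the standard library are available. Lean on these libraries where they do the work, as an engineer would, in place of code of your own. Each camera call takes 0.05 s, during which the arm holds its last target. There are 200 camera calls.

## Working session

There is one attempt and no reset: what is moved stays moved. The work goes in short steps, Python scripts to look and compute and a shell command to move; the robot and the scene stay as the last step left them, time stands still between calls to the robot, and variables do not carry over. Pictures are saved under pics/ and viewed, about 12 in all and at most 16, crops included, and the job is handed in when it is done.

```bash
mkdir -p pics; cat > h.py <<'E'
import numpy as np, cv2
from scipy.spatial.transform import Rotation as R
from bench import ctrl, imaging, close_job, finder
def shot(cam,name=None):
    d=imaging.get_image(cam)
    if name: cv2.imwrite(f'pics/{name}.png',d['frame'][:,:,::-1])
    return d
def ray(d,uv):
    K=np.array(d['intrinsics']);P=np.array(d['pose'])
    v=np.linalg.solve(K,np.array([uv[0],uv[1],1.0])); return P[:3,3],P[:3,:3]@v
def at(d,uv,z):
    o,v=ray(d,uv); return o+v*(z-o[2])/v[2]
def proj(d,p):
    K=np.array(d['intrinsics']);P=np.array(d['pose'])
    c=P[:3,:3].T@(np.array(p)-P[:3,3]); u=K@c; return u[:2]/u[2]
def px(pt): return np.array([pt[1]*640,pt[0]*480])
def st():
    s=ctrl.get_state(); return s
E
python3 - <<'E'
from h import *
np.set_printoptions(precision=4,suppress=True)
s=st(); print({k:np.round(v,3) for k,v in s.items()})
for c in ['top','scene']:
    d=shot(c,c+'0')
    print(c,np.array(d['pose']),np.array(d['intrinsics'])[0])
    for n,z in [('carrier',0),('shaft1',.04),('ring1',.004),('lever_base',0),('collar_grip',.14),('holder',0),('handles',.12),('pliers',.014),('oil_bottle',0),('jar',0)]:
        for r in finder.spot_point(n,c)[:6]:
            u=px(r['point']); print(n,round(r['conf'],2),u.round(1),at(d,u,z)[:2])
E
```

```text
{'time': np.float64(0.0), 'joint_positions': array([-1.166,  0.322, -0.07 ,  1.452,  0.023,  1.371, -0.057]), 'qd': array([ 0.001,  0.001,  0.002,  0.001, -0.   , -0.001,  0.001]), 'joint_torque': array([ -0.   , -49.129,  -0.404, -31.252,  -0.064,   0.044,   0.   ]), 'position': array([0.247, 0.6  , 0.243]), 'tool_rot': array([-0.61 , -3.082,  0.003]), 'ft_force': array([-0.172, -0.214, -0.009]), 'torque': array([0.014, 0.01 , 0.034]), 'grip_width': np.float64(1.0)}
top [[ 0.0258 -0.9985  0.0487  0.4257]
 [-0.9997 -0.026  -0.0034  0.0208]
 [ 0.0046 -0.0486 -0.9988  1.3692]
 [ 0.      0.      0.      1.    ]] [586.8044   0.     310.5144]
carrier 0.59 [211.  210.9] [0.5466 0.2504]
shaft1 0.93 [262.5 213.1] [0.5411 0.1266]
shaft1 0.87 [151.1 212.2] [0.5366 0.3794]
shaft1 0.74 [186.4 207.7] [0.5489 0.2997]
shaft1 0.68 [226.4 213.4] [0.5383 0.2085]
shaft1 0.2 [377.3 262.3] [ 0.4362 -0.1363]
ring1 0.67 [315.5 248. ] [0.4661 0.0038]
ring1 0.67 [251.3 276. ] [0.3972 0.1511]
ring1 0.56 [342.6 243.3] [ 0.4786 -0.0589]
ring1 0.55 [407.1 246. ] [ 0.4763 -0.2093]
ring1 0.48 [378.  261.9] [ 0.437
[... 898 characters left out ...]
 0.88 [291.2 280.9] [ 0.4706 -0.0528]
ring1 0.88 [243.1 285.4] [ 0.4379 -0.1402]
ring1 0.87 [201.2 244.6] [ 0.2989 -0.1779]
ring1 0.67 [387.  266.5] [0.5256 0.1338]
ring1 0.62 [357.3 221. ] [0.387  0.1462]
ring1 0.57 [317.6 270.1] [0.47   0.0056]
lever_base 0.97 [159.4 367.5] [ 0.5335 -0.3301]
lever_base 0.32 [212.5 313.2] [ 0.4694 -0.2136]
collar_grip 0.67 [125.1 307.5] [ 0.4993 -0.3411]
collar_grip 0.19 [210.5 315. ] [ 0.5719 -0.2303]
holder 0.88 [317.5 353.5] [ 0.6336 -0.0794]
handles 0.91 [322.1 313.3] [ 0.6348 -0.0725]
handles 0.42 [456.8 231.5] [0.5895 0.2288]
pliers 0.8 [319.  347.9] [ 0.6322 -0.0759]
oil_bottle 0.63 [396.9 190.6] [0.3394 0.2819]
jar 0.94 [411.4 335.9] [0.6798 0.0869]
```

View pics/top0.png

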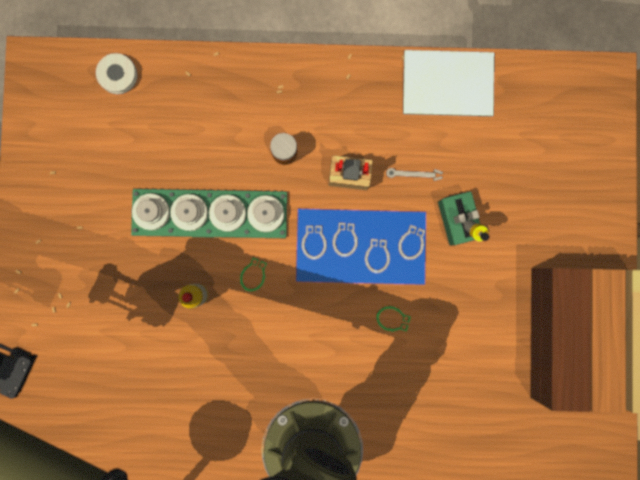

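View pics/scene0.png

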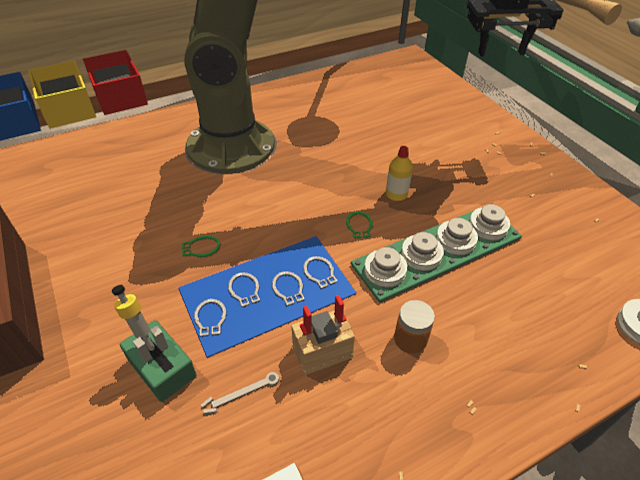

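The top view shows four steel rings on the blue mat (pixels ~315,242; 344,240; 377,256; 411,242), all with eyes away from the robot. The green look-alikes at (252,275) and (390,318) are off the mat. The four shafts run from (150,212) to (266,213), the pliers are at (350,170), and the lever is at (460,215) with its yellow collar at (481,234). I'll move over the mat for a closer look.

```bash
cat >> h.py <<'E'
np.set_printoptions(precision=4,suppress=True)
def info():
    s=st(); Rm=R.from_rotvec(s['tool_rot']).as_matrix(); yaw=np.degrees(np.arctan2(Rm[1,1],Rm[0,1]))
    print('t',round(float(s['time']),2),'pos',s['position'],'yaw',round(yaw,2),'z',Rm[:,2].round(3),'F',np.round(s['ft_force'],1),'g_mm',round(float(s['grip_width'])*87,1),'j',np.round(s['joint_positions'],2))
    return s,Rm,yaw
def go(p,yaw=None):
    "prints tool-frame shift (cm, current axes) then turn az (deg)"
    s,Rm,y=info(); d=Rm.T@(np.array(p)-s['position'])*100
    print('  shift',d.round(2),'|d|',round(float(np.linalg.norm(d)),2), '' if yaw is None else 'az %.1f'%-(((yaw-y+90)%180)-90))
E
python3 -m jog '[[[-2.95,-2.75,-0.5,0,0,0,8.7],[-2.95,-2.75,-0.5,0,0,0,8.7],[-2.95,-2.75,-0.5,0,0,0,8.7],[-2.95,-2.75,-0.5,0,0,0,8.7],[-2.95,-2.75,-0.5,0,0,0,8.7],[-2.95,-2.75,-0.5,0,0,0,8.7],[-2.95,-2.75,-0.5,0,0,0,8.7],[-2.95,-2.75,-0.5,0,0,0,8.7],[-2.95,-2.75,-0.5,0,0,0,8.7],[-2.95,-2.75,-0.5,0,0,0,8.7],[-2.95,-2.75,-0.5,0,0,0,8.7],[-2.95,-2.75,-0.5,0,0,0,8.7]]]'
python3 -m jog '[[[-2.95,-2.75,-0.5,0,0,0,8.7],[-2.95,-2.75,-0.5,0,0,0,8.7],[-2.95,-2.75,-0.5,0,0,0,8.7],[0,0,0,0,0,-7.5,8.7],[0,0,0,0,0,-7.5,8.7],[0,0,0,0,0,-7.5,8.7],[0,0,0,0,0,0,8.7],[0,0,0,0,0,0,8.7]]]'
python3 - <<'E'
from h import *
info(); d=shot('wrist','w1'); print(np.array(d['pose']),d['intrinsics'])
for n in ['ring1','holder','handles','shaft1']:
    for r in finder.spot_point(n,'wrist')[:5]: print(n,round(r['conf'],2),px(r['point']))
E
```

```text
time: 2.3
position: [0.4497, 0.1594, 0.3051]
tool_rot: [0.61, 3.081, 0.001]
ft_force: [-0.3, 0.9, -0.4]
grip_width: 1.0
time: 3.1
position: [0.4996, 0.0511, 0.3197]
tool_rot: [0.002, 3.141, 0.0]
ft_force: [1.7, -0.6, -1.2]
grip_width: 0.999
t 3.1 pos [0.4996 0.0511 0.3197] yaw 89.94 z [ 0.  0. -1.] F [ 1.7 -0.6 -1.2] g_mm 86.9 j [-0.61 -0.04  0.45  1.7   0.02  1.47  1.4 ]
[[ 0.0021  0.9556  0.2948  0.419 ]
 [ 1.     -0.002  -0.0005  0.0502]
 [ 0.0001  0.2948 -0.9556  0.46  ]
 [ 0.      0.      0.      1.    ]] [[398.384    0.     320.4532]
 [  0.     398.384  242.4194]
 [  0.       0.       1.    ]]
holder 0.64 [224.512 300.624]
holder 0.6 [104.896 302.784]
shaft1 0.95 [382.016 234.192]
shaft1 0.78 [624.128 237.984]
shaft1 0.71 [341.504 335.808]
shaft1 0.69 [462.528 230.496]
shaft1 0.68 [544.768 230.88 ]
```

View pics/w1.png

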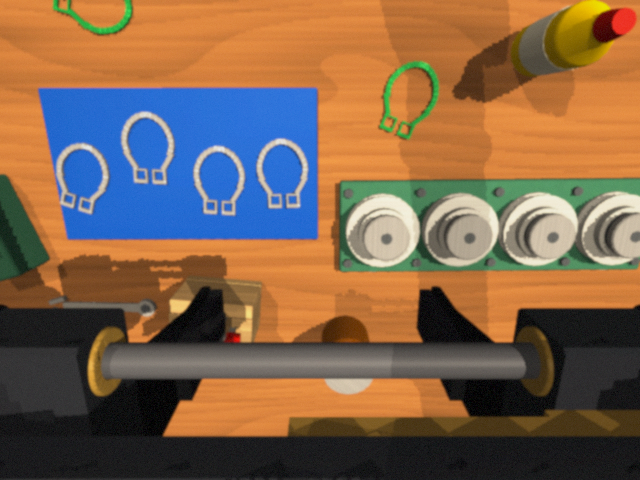

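The wrist view shows all four steel rings with open eye holes (about 80,205; 150,175; 220,207; 285,200) and the shafts at row ~235. The pliers holder at (215,310) is partly hidden by the gripper.

```bash
cat >> h.py <<'E'
def rings(d, zt=.008, dbg=None):
    f=d['frame']; s=cv2.resize(f,None,fx=4,fy=4,interpolation=cv2.INTER_CUBIC)
    hsv=cv2.cvtColor(s,cv2.COLOR_RGB2HSV)
    m=((hsv[...,1]<110)&(hsv[...,2]>95)).astype(np.uint8)
    c,h=cv2.findContours(m,cv2.RETR_CCOMP,cv2.CHAIN_APPROX_NONE); out=[]
    if h is None: return out
    h=h[0]
    W=lambda q:np.array([at(d,(np.asarray(p)+.5)/4-.5,zt)[:2] for p in q])
    for i in range(len(c)):
        if h[i][3]>=0 or len(c[i])<150: continue
        kids=[];k=h[i][2]
        while k>=0:
            w=W(c[k][:,0].astype(float)); a=cv2.contourArea(w.astype(np.float32)*1000)
            if 25<a<200: kids.append((a,w))
            k=h[k][0]
        w=W(c[i][:,0].astype(float)); A=w.max(0)-w.min(0)
        if A.max()>.11 or A.max()<.05: continue
        if len(kids)>2: kids=sorted(kids,key=lambda k:-k[0])[:2]
        eyes=[]
        for a,k in kids:
            M=cv2.moments(k.astype(np.float32).reshape(-1,1,2)*1000); eyes.append(np.array([M['m10'],M['m01']])/M['m00']/1000)
        if len(eyes)<2: print('partial',w.mean(0),len(eyes)); continue
        mid=(eyes[0]+eyes[1])/2; e=eyes[1]-eyes[0]
        ctr=mid+(w.mean(0)-mid)/np.linalg.norm(w.mean(0)-mid)*.036
        # outer circle fit on points away from eyes
        from scipy.optimize import least_squares
        q=w[np.linalg.norm(w-mid,axis=1)>.03]
        r=least_squares(lambda x:np.linalg.norm(q-x[:2],axis=1)-x[2],[*ctr,.028],loss='soft_l1',f_scale=.001).x
        xd=mid-r[:2]; yc=np.degrees(np.arctan2(xd[1],xd[0])); ye=np.degrees(np.arctan2(-e[0],e[1]))
        ye=(ye-yc+90)%180-90+yc
        out.append(dict(mid=mid,ctr=r[:2],rad=r[2],L=np.linalg.norm(xd),gap=np.linalg.norm(e),yaw_c=yc,yaw_e=ye))
        print('ring mid',mid,'ctr',r[:2],'r',round(r[2]*1e3,1),'L',round(np.linalg.norm(xd)*1e3,1),'gap',round(np.linalg.norm(e)*1e3,1),'yaw_c %.1f yaw_e %.1f'%(yc,ye))
    return out
def heads(d,z=.055,seeds=()):
    g=cv2.cvtColor(cv2.resize(d['frame'],None,fx=3,fy=3,interpolation=cv2.INTER_CUBIC),cv2.COLOR_RGB2GRAY)
    from scipy.optimize import least_squares
    g=cv2.GaussianBlur(g,(0,0),2).astype(np.float32)
    th=np.linspace(0,2*np.pi,120,endpoint=False)
    for s in seeds:
        def prof(c,r):
            p=np.array([ (proj(d,[c[0]+r*np.cos(t),c[1]+r*np.sin(t),z])+.5)*3-.5 for t in th]).astype(np.float32)
            return cv2.remap(g,p[:,:1],p[:,1:],cv2.INTER_LINEAR)[:,0]
        best=max(((np.median(np.abs(prof((s[0]+i*.001,s[1]+j*.001),.0265)-prof((s[0]+i*.001,s[1]+j*.001),.0225))),i,j) for i in range(-8,9) for j in range(-8,9)))
        print('head',s[0]+best[1]*.001,s[1]+best[2]*.001,'score',best[0])
E
python3 -m jog '[[[-3,-4,0,0,0,0,8.7],[-3,-4,0,0,0,0,8.7],[-2.5,-4,0,0,0,0,8.7],[0,0,0,0,0,0,8.7],[0,0,0,0,0,0,8.7]]]'
python3 - <<'E'
from h import *
info(); d=shot('wrist','w2'); rings(d)
for n,z in [('shaft1',.04),('holder',.0),('handles',.12),('pliers',.014),('lever_base',0)]:
    for r in finder.spot_point(n,'wrist')[:5]: print(n,round(r['conf'],2),px(r['point']),at(d,px(r['point']),z))
heads(d,seeds=[(.543,.122)])
# red handles
hsv=cv2.cvtColor(d['frame'],cv2.COLOR_RGB2HSV); m=(((hsv[...,0]<8)|(hsv[...,0]>172))&(hsv[...,1]>150)&(hsv[...,2]>70)).astype(np.uint8)
n,l,s,c=cv2.connectedComponentsWithStats(m)
for i in range(1,n):
    if s[i][4]>30: print('red',s[i],c[i],at(d,c[i],.142))
E
```

```text
time: 3.85
position: [0.5849, -0.0698, 0.319]
tool_rot: [-0.002, -3.14, 0.001]
ft_force: [0.5, 0.6, 1.2]
grip_width: 1.002
t 3.85 pos [ 0.5849 -0.0698  0.319 ] yaw 89.93 z [-0.001 -0.001 -1.   ] F [0.5 0.6 1.2] g_mm 87.1 j [-0.44  0.18  0.6   1.51 -0.1   1.48  1.73]
partial [0.7097 0.112 ] 0
partial [ 0.6572 -0.0715] 0
partial [ 0.5311 -0.3451] 0
ring mid [ 0.5148 -0.0672] ctr [ 0.4775 -0.0644] r 28.4 L 37.5 gap 19.9 yaw_c -4.3 yaw_e -3.8
ring mid [0.5071 0.0077] ctr [0.4698 0.007 ] r 28.5 L 37.4 gap 19.9 yaw_c 1.2 yaw_e 1.1
ring mid [ 0.4788 -0.1424] ctr [ 0.4416 -0.1403] r 28.4 L 37.3 gap 19.9 yaw_c -3.3 yaw_e -3.3
shaft1 0.91 [592.32  153.984] [0.5384 0.2093 0.04  ]
shaft1 0.63 [503.104 156.   ] [0.5403 0.1176 0.04  ]
holder 0.63 [318.528 234.   ] [ 0.6349 -0.0734  0.    ]
handles 0.66 [319.872 271.68 ] [ 0.6366 -0.0716  0.12  ]
pliers 0.78 [320.704 239.28 ] [ 0.6374 -0.0708  0.014 ]
lever_base 0.7 [ 92.608 151.68 ] [ 0.5379 -0.3279  0.    ]
head 0.539 0.123 score 55.569336
red [283 250  15  39 450] [289.8156 267.0022] [ 0.6237 -0.0971  0.142 ]
red [345 255  15  40 449] [351.216  272.5947] [ 0.6289 -0.0448  0.142 ]
```

View pics/w2.png

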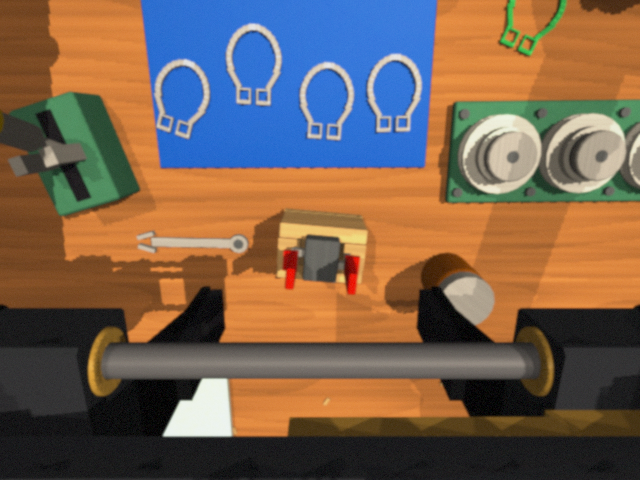

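The view confirms the pliers with red handles at (290,267) and (351,272), turned about 5° in the holder. Three rings measured cleanly. I'll go above the pliers and then check the alignment.

```bash
python3 -m jog '[[[-1.7,0,4,0,0,0,8.7],[-1.7,0,4,0,0,0,8.7],[-1.6,-0.2,3.9,0,0,5.6,8.7],[0,0,0,0,0,0,8.7],[0,0,0,0,0,0,8.7],[0,0,0,0,0,0,8.7]]]'
python3 - <<'E'
from h import *
info(); d=shot('wrist','w3')
for n,z in [('holder',.0),('handles',.12),('pliers',.014)]:
    for r in finder.spot_point(n,'wrist')[:2]: print(n,round(r['conf'],2),px(r['point']),at(d,px(r['point']),z))
for p in [(.6355,-.072,.12),(.6355,-.072,.142),(.6355,-.072,.014)]: print(proj(d,p))
E
```

```text
time: 4.75
position: [0.6356, -0.0707, 0.2032]
tool_rot: [0.148, 3.135, 0.001]
ft_force: [-0.1, -0.3, -0.7]
grip_width: 0.998
t 4.75 pos [ 0.6356 -0.0707  0.2032] yaw 84.59 z [ 0.004  0.    -1.   ] F [-0.1 -0.3 -0.7] g_mm 86.9 j [-0.4   0.35  0.6   1.56 -0.21  1.29  1.7 ]
holder 0.83 [321.024 213.888] [ 0.6353 -0.0711  0.    ]
handles 0.9 [319.488 264.   ] [ 0.6377 -0.0725  0.12  ]
pliers 0.83 [322.496 220.608] [ 0.638  -0.0701  0.014 ]
[319.9534 260.5257]
[319.9291 274.3537]
[320.0281 217.9508]
```

View pics/w3.png

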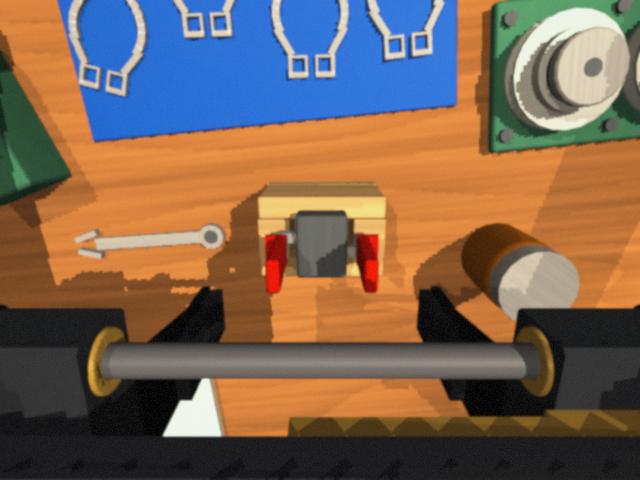

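```bash
python3 -m jog '[[[-0.1,0,2.8,0,0,0,8.7],[0,-0.1,2.8,0,0,0,8.7],[0,0,2.7,0,0,0,8.7],[0,0,0,0,0,0,7.5],[0,0,0,0,0,0,6.4],[0,0,0,0,0,0,5.8],[0,0,0,0,0,0,5.8],[0,0,0,0,0,0,5.8],[0,0,0,0,0,0,5.8]]]' 30
python3 - <<'E'
from h import *
info(); d=shot('wrist','w4')
E
python3 -m jog '[[[0,0,-2,0,0,0,5.8],[0,0,-3,0,0,0,5.8],[0,0,-3,0,0,0,5.8],[0,0,-2,0,0,0,5.8],[0,0,0,0,0,0,5.8],[0,0,0,0,0,0,5.8]]]'
python3 - <<'E'
from h import *
info(); d=shot('wrist','w5')
E
```

```text
time: 5.85
position: [0.6371, -0.0712, 0.1196]
tool_rot: [0.149, 3.135, 0.002]
ft_force: [-0.9, 1.5, 6.0]
grip_width: 0.683
t 5.85 pos [ 0.6371 -0.0712  0.1196] yaw 84.54 z [ 0.003  0.001 -1.   ] F [-0.9  1.5  6. ] g_mm 59.4 j [-0.38  0.43  0.58  1.64 -0.25  1.14  1.73]
time: 6.5
position: [0.6354, -0.0719, 0.2168]
tool_rot: [-0.151, -3.137, -0.0]
ft_force: [-0.1, 0.2, -2.7]
grip_width: 0.669
t 6.5 pos [ 0.6354 -0.0719  0.2168] yaw 84.5 z [-0.001  0.    -1.   ] F [-0.1  0.2 -2.7] g_mm 58.2 j [-0.4   0.35  0.61  1.54 -0.2   1.32  1.7 ]
```

View pics/w5.png

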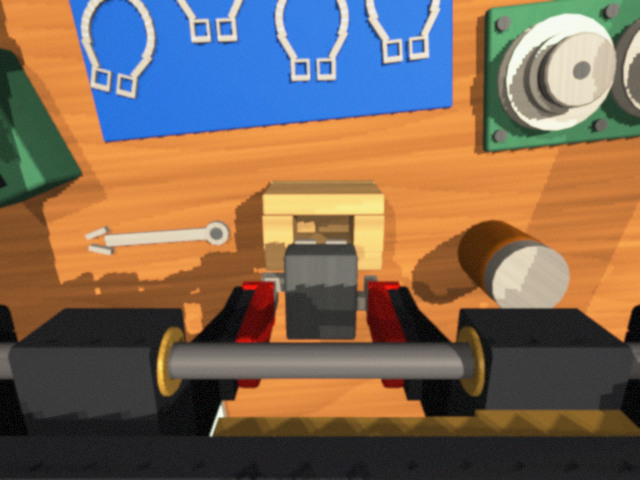

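Pliers lifted cleanly, centred between the fingers. Next I work out the hover over the ring nearest the carrier.

```bash
python3 - <<'E'
from h import *
go((.5071,.0077,.145),91.1)
d=shot('wrist'); s=st(); Rm=R.from_rotvec(s['tool_rot']).as_matrix()
T=lambda v: proj(d,s['position']+Rm@np.array(v))
for ox in (-.002,0,.002):
    print(ox,'back edge', T((ox+.022,-.017,.030)),T((ox+.022,.017,.030)),'front',T((ox-.022,0,.030)),'tip',T((ox,.01,.1056)),'shoulder',T((ox+.008,.01,.102)))
E
```

```text
t 6.55 pos [ 0.6349 -0.0716  0.2159] yaw 84.51 z [-0.002  0.    -1.   ] F [ 0.4  0.1 -3.8] g_mm 58.3 j [-0.4   0.35  0.6   1.54 -0.2   1.32  1.7 ]
  shift [13.46  6.67  7.12] |d| 16.63 az -6.6
-0.002 back edge [285.3403 258.5272] [360.2206 258.4495] front [322.7201 343.7934] tip [337.4442 251.6061] shoulder [337.8197 241.487 ]
0 back edge [285.2206 254.3578] [360.3461 254.2797] front [322.7226 340.1647] tip [337.4796 248.6881] shoulder [337.8568 238.4786]
0.002 back edge [285.1001 250.1611] [360.4725 250.0826] front [322.7252 336.5136] tip [337.5152 245.7567] shoulder [337.8942 235.456 ]
```

```bash
python3 - <<'E'
import cv2
f=cv2.imread('pics/w5.png')[180:360,240:400]
cv2.imwrite('pics/c5.png',cv2.resize(f,None,fx=4,fy=3.3,interpolation=cv2.INTER_CUBIC)[:600])
E
python3 -m jog '[[[2.7,1.33,0.8,0,0,0,5.8],[2.7,1.33,1.6,0,0,0,5.8],[2.7,1.33,1.6,0,0,0,5.8],[2.7,1.33,1.6,0,0,0,5.8],[2.7,1.35,1.5,0,0,0,5.8],[0,0,0,0,0,-6.6,5.8],[0,0,0,0,0,0,5.8],[0,0,0,0,0,0,5.8]]]'
python3 - <<'E'
from h import *
info(); d=shot('wrist','w6'); rings(d)
f=cv2.imread('pics/w6.png')[60:300,200:440]; a=cv2.resize(f,None,fx=2.4,fy=2.4,interpolation=cv2.INTER_CUBIC)
cv2.imwrite('pics/c6.png',a)
E
```

```text
time: 7.4
position: [0.5078, 0.0071, 0.1462]
tool_rot: [0.026, -3.141, 0.001]
ft_force: [-0.1, -0.5, -1.4]
grip_width: 0.671
t 7.4 pos [0.5078 0.0071 0.1462] yaw 90.94 z [-0.    -0.001 -1.   ] F [-0.1 -0.5 -1.4] g_mm 58.4 j [-0.59  0.09  0.56  1.94 -0.05  1.12  1.57]
partial [0.5316 0.0108] 0
ring mid [ 0.5144 -0.0673] ctr [ 0.4769 -0.0646] r 28.1 L 37.7 gap 19.8 yaw_c -4.1 yaw_e -4.4
partial [ 0.4819 -0.205 ] 1
ring mid [0.5068 0.0075] ctr [0.4695 0.0066] r 28.1 L 37.3 gap 20.0 yaw_c 1.4 yaw_e 1.1
ring mid [ 0.4784 -0.1424] ctr [ 0.4412 -0.1403] r 28.5 L 37.2 gap 19.9 yaw_c -3.3 yaw_e -3.6
```

View pics/c6.png

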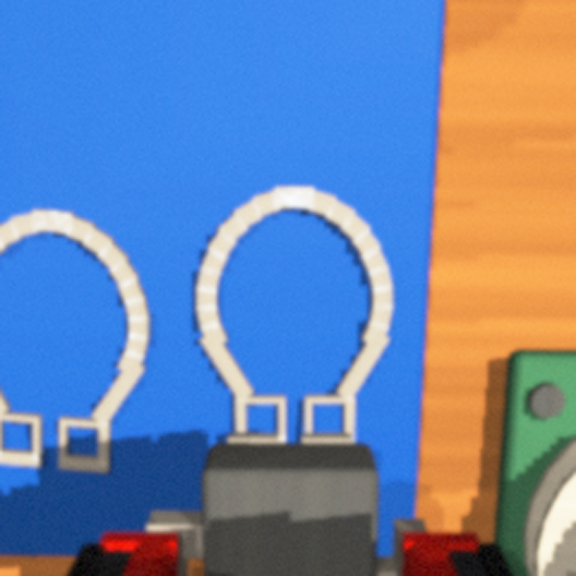

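View pics/c5.png

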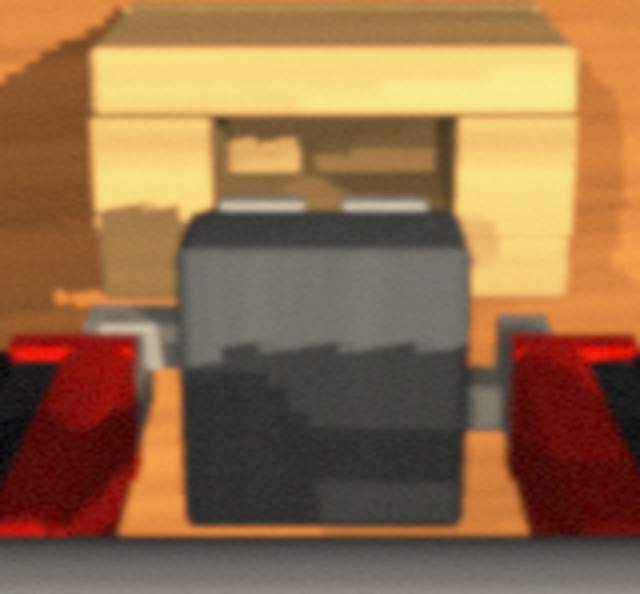

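The eyes are at columns 235–355 of the crop, and the guide body is about 1 mm left of the eye centreline; x fits. I shift by +1.3 mm in y, insert and spread.

```bash
python3 -m jog '[[[0.1,0.13,0.8,0,0,0,5.8],[0,0,1.0,0,0,0,5.8],[0,0,0.7,0,0,0,5.8],[0,0,0.5,0,0,0,5.8],[0,0,0.35,0,0,0,5.8],[0,0,0.2,0,0,0,5.8],[0,0,0,0,0,0,5.8],[0,0,0,0,0,0,5.8]]]' 40
python3 - <<'E'
from h import *
info(); d=shot('wrist','w7'); rings(d); shot('scene','s7')
E
python3 -m jog '[[[0,0,0,0,0,0,5.2],[0,0,0,0,0,0,4.6],[0,0,0,0,0,0,4.0],[0,0,0,0,0,0,3.4],[0,0,0,0,0,0,3.0],[0,0,0,0,0,0,3.0],[0,0,0,0,0,0,3.0],[0,0,0,0,0,0,3.0]]]' 40
python3 - <<'E'
from h import *
info(); d=shot('wrist','w8')
a=cv2.imread('pics/w7.png')[60:300,200:440]; b=cv2.imread('pics/w8.png')[60:300,200:440]
cv2.imwrite('pics/c8.png',cv2.resize(np.hstack([a,b]),None,fx=1.66,fy=2.4,interpolation=cv2.INTER_CUBIC))
E
```

```text
time: 8.25
position: [0.507, 0.0088, 0.1113]
tool_rot: [-0.03, 3.141, 0.0]
ft_force: [1.8, 0.2, -3.1]
grip_width: 0.668
t 8.25 pos [0.507  0.0088 0.1113] yaw 91.11 z [ 0.001  0.    -1.   ] F [ 1.8  0.2 -3.1] g_mm 58.1 j [-0.58  0.14  0.55  1.98 -0.08  1.05  1.6 ]
ring mid [ 0.5141 -0.0671] ctr [ 0.4767 -0.0645] r 28.1 L 37.5 gap 20.0 yaw_c -4.0 yaw_e -4.2
partial [0.4725 0.0068] 0
ring mid [ 0.4783 -0.1422] ctr [ 0.4437 -0.1393] r 28.0 L 34.7 gap 19.8 yaw_c -4.8 yaw_e -3.6
time: 9.15
position: [0.5068, 0.0088, 0.1111]
tool_rot: [-0.03, 3.141, 0.0]
ft_force: [0.1, 0.3, -1.3]
grip_width: 0.351
t 9.15 pos [0.5068 0.0088 0.1111] yaw 91.11 z [ 0.  0. -1.] F [ 0.1  0.3 -1.3] g_mm 30.5 j [-0.58  0.14  0.55  1.98 -0.08  1.05  1.6 ]
```

View pics/c8.png

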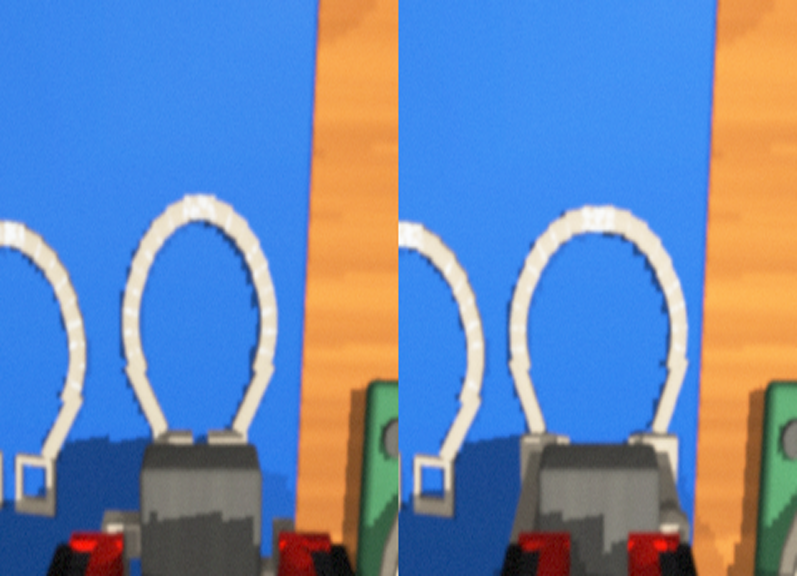

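Ring is spread symmetrically. I measure the largest clear disc inside it, in tool coordinates, to know where the shaft must pass.

```bash
cat >> h.py <<'E'
def disc(d,s,zoff=.103,name=None):
    "largest disc inside the held ring, tool frame (mm); rectify plane zoff ahead of TCP"
    Rm=R.from_rotvec(s['tool_rot']).as_matrix(); p=s['position']; k=4
    X,Y=np.meshgrid(np.arange(-10,75,1/k),np.arange(-40,40,1/k),indexing='ij')
    K=np.array(d['intrinsics']);P=np.array(d['pose'])
    W=p+np.stack([X/1e3,Y/1e3,np.full_like(X,zoff)],-1)@Rm.T
    C=(W-P[:3,3])@P[:3,:3]; u=C@K.T; u=u[...,:2]/u[...,2:]
    im=cv2.remap(d['frame'],u[...,0].astype(np.float32),u[...,1].astype(np.float32),cv2.INTER_CUBIC)
    hsv=cv2.cvtColor(im,cv2.COLOR_RGB2HSV); m=((hsv[...,1]<120)&(hsv[...,2]>85)).astype(np.uint8)
    if name: cv2.imwrite(f'pics/{name}.png',im[:,:,::-1])
    return im,m,X,Y
def inscribed(m,X,Y):
    D=cv2.distanceTransform(1-m,cv2.DIST_L2,5)/4
    ok=(X>20)&(X<48)&(np.abs(Y)<10); D=np.where(ok,D,0); i=np.unravel_index(D.argmax(),D.shape)
    # centre of region within 0.15 mm of the max
    q=D>D.max()-.15
    return D.max(),X[i],Y[i],X[q].mean(),Y[q].mean()
E
python3 - <<'E'
from h import *
s=st(); d=shot('wrist'); im,m,X,Y=disc(d,s,name='r8'); print(inscribed(m,X,Y))
col=m[:,160]; print('back band x(mm):',X[col>0,0].min() if col.any() else None,[float(x) for x in X[np.flatnonzero(np.diff(col.astype(int))),0]])
cv2.imwrite('pics/m8.png',np.hstack([im[:,:,::-1],np.repeat(m[:,:,None]*255,3,2)])[::-1])
E
python3 -m jog '[[[0,0,-0.4,0,0,0,3.0],[0,0,-0.8,0,0,0,3.0],[0,0,-1.5,0,0,0,3.0],[0,0,-2.3,0,0,0,3.0],[0,0,-3,0,0,0,3.0],[0,0,0,0,0,0,3.0],[0,0,0,0,0,0,3.0]]]' 40
python3 - <<'E'
from h import *
s,_,_=info(); d=shot('wrist','w9'); im,m,X,Y=disc(d,s,name='r9'); print(inscribed(m,X,Y))
rings(d)
cv2.imwrite('pics/m9.png',np.hstack([cv2.imread('pics/m8.png')[::1],np.hstack([im[:,:,::-1],np.repeat(m[:,:,None]*255,3,2)])[::-1]])[:, ::2][::1])
E
```

```text
(np.float32(26.34845), np.float64(32.0), np.float64(-1.25), np.float64(31.84375), np.float64(-1.34375))
back band x(mm): -10.0 [-2.75, 3.5, 3.75, 59.25, 66.0]
time: 9.95
position: [0.5071, 0.0089, 0.1917]
tool_rot: [-0.03, 3.14, 0.001]
ft_force: [0.3, 0.7, -3.6]
grip_width: 0.353
t 9.95 pos [0.5071 0.0089 0.1917] yaw 91.11 z [ 0.002  0.001 -1.   ] F [ 0.3  0.7 -3.6] g_mm 30.7 j [-0.6   0.04  0.55  1.89 -0.02  1.21  1.55]
(np.float32(25.734497), np.float64(32.25), np.float64(-1.25), np.float64(32.0), np.float64(-1.25))
partial [ 0.6587 -0.2437] 0
ring mid [ 0.4781 -0.1424] ctr [ 0.4408 -0.1403] r 28.5 L 37.4 gap 19.8 yaw_c -3.3 yaw_e -3.6
```

View pics/m9.png

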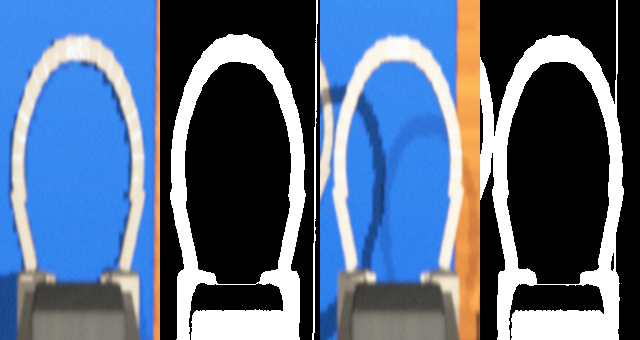

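The ring came up level with the pliers (right pair in the picture), and the clear disc is centred at tool (32, -1.3) mm. Next is a hover above the nearest shaft.

```bash
cat >> h.py <<'E'
def circ(d,c0,z,r,span=8,step=.5):
    "circle of radius r in plane z near c0: maximises median edge contrast"
    g=cv2.GaussianBlur(cv2.cvtColor(cv2.resize(d['frame'],None,fx=3,fy=3,interpolation=cv2.INTER_CUBIC),cv2.COLOR_RGB2GRAY),(0,0),2).astype(np.float32)
    th=np.linspace(0,2*np.pi,90,endpoint=False); K=np.array(d['intrinsics']);P=np.array(d['pose'])
    def prof(c,r):
        W=np.stack([c[0]+r*np.cos(th),c[1]+r*np.sin(th),np.full_like(th,z)],-1); u=((W-P[:3,3])@P[:3,:3])@K.T; u=((u[:,:2]/u[:,2:]+.5)*3-.5).astype(np.float32)
        return cv2.remap(g,u[:,:1],u[:,1:],cv2.INTER_LINEAR)[:,0]
    res=[]
    for i in np.arange(-span,span+.1,step):
        for j in np.arange(-span,span+.1,step):
            c=(c0[0]+i/1e3,c0[1]+j/1e3); res.append((np.percentile(np.abs(prof(c,r+.001)-prof(c,r-.001)),60),*c))
    res.sort(reverse=True); q=np.array(res[:6]); return q[0,0],np.average(q[:,1:],axis=0,weights=q[:,0]),q[:,1:].std(0)
E
python3 -m jog '[[[-0.7,1.2,0,0,0,0,3.0],[-1.4,2.4,0,0,0,0,3.0],[-1.5,2.7,0,0,0,0,3.0],[-1.5,2.7,0,0,0,0,3.0],[-1.0,1.7,0.6,0,0,0,3.0],[-0.5,0.8,0.6,0,0,0,3.0],[0,0,0,0,0,0,3.0],[0,0,0,0,0,0,3.0]]]' 40
python3 - <<'E'
from h import *
s,Rm,_=info(); d=shot('wrist','w10'); im,m,X,Y=disc(d,s,name='r10'); print('disc',inscribed(m,X,Y))
for nm,z,r in [('chamfer top',.055,.0235),('head',.055,.025),('head side',.0535,.025),('pulley',.03,.041)]:
    v,c,sd=circ(d,(.539,.123),z,r); print(nm,v,c,sd,'tool',(Rm.T@(np.array([*c,z])-s['position'])*1e3).round(2))
cv2.imwrite('pics/c10.png',cv2.resize(cv2.imread('pics/w10.png')[100:340,180:460],None,fx=2,fy=2,interpolation=cv2.INTER_CUBIC))
E
```

```text
time: 10.8
position: [0.5699, 0.1239, 0.1781]
tool_rot: [0.029, -3.139, 0.003]
ft_force: [1.1, -1.2, -2.5]
grip_width: 0.35
t 10.8 pos [0.5699 0.1239 0.1781] yaw 91.06 z [-0.002 -0.002 -1.   ] F [ 1.1 -1.2 -2.5] g_mm 30.5 j [-0.68  0.24  0.48  1.72 -0.11  1.21  1.42]
disc (np.float32(0.0), np.float64(-10.0), np.float64(-40.0), np.float64(32.375), np.float64(-0.125))
chamfer top 60.18105697631836 [0.5388 0.1196] [0.0005 0.0013] tool [ 30.93  -3.53 123.19]
head 64.2099609375 [0.5376 0.1193] [0.0005 0.0003] tool [ 32.13  -3.87 123.19]
head side 63.118751525878906 [0.5379 0.1189] [0.0008 0.0007] tool [ 31.8   -4.19 124.69]
pulley 88.68242645263672 [0.5397 0.1196] [0.0004 0.0003] tool [ 29.97  -3.53 148.19]
```

View pics/c10.png

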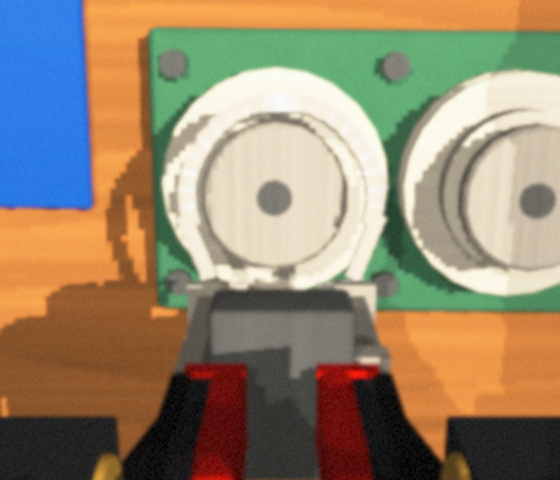

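```bash
python3 - <<'E'
from h import *
s,Rm,_=info(); d=shot('wrist')
g=cv2.cvtColor(d['frame'],cv2.COLOR_RGB2GRAY).astype(float)
def dot(u,w=12):
    x,y=int(u[0]),int(u[1]); p=g[y-w:y+w+1,x-w:x+w+1]; wt=np.clip(135-p,0,None); yy,xx=np.mgrid[y-w:y+w+1,x-w:x+w+1]; return np.array([(wt*xx).sum(),(wt*yy).sum()])/wt.sum()
for u in [(317,199),(449,200)]:
    q=dot(u); c=at(d,q,.055); print(q,c,'tool',(Rm.T@(c-s['position'])*1e3).round(2))
v,c,sd=circ(d,(.539,.207),.03,.041); print('pulley2',v,c)
# shaft z check: spacing
E
```

```text
t 10.85 pos [0.5701 0.1235 0.1787] yaw 91.01 z [-0.001 -0.001 -1.   ] F [ 1.5 -0.7 -3. ] g_mm 30.8 j [-0.68  0.23  0.48  1.72 -0.11  1.21  1.42]
[317.0071 197.8654] [0.5396 0.1195 0.055 ] tool [ 30.41  -3.34 123.74]
[448.5626 199.0636] [0.539  0.2077 0.055 ] tool [ 29.52  84.92 123.64]
pulley2 95.15702819824219 [0.5388 0.2077]
```

Shaft spacing comes out 88.2 mm (should be 88), so the shaft measurement holds. I correct by (-1.7, -2.15) mm and lower in two stages.

```bash
python3 -m jog '[[[-0.17,-0.21,0,0,0,0,3.0],[0,0,0,0,0,0,3.0],[0,0,0.8,0,0,0,3.0],[0,0,0.6,0,0,0,3.0],[0,0,0.5,0,0,0,3.0],[0,0,0.4,0,0,0,3.0],[0,0,0,0,0,0,3.0],[0,0,0,0,0,0,3.0]]]' 40
python3 - <<'E'
from h import *
s,Rm,_=info(); d=shot('wrist','w11'); 
cv2.imwrite('pics/c11.png',cv2.resize(cv2.imread('pics/w11.png')[120:300,200:420],None,fx=3,fy=3,interpolation=cv2.INTER_CUBIC))
E
```

```text
time: 11.7
position: [0.5723, 0.123, 0.156]
tool_rot: [0.031, -3.141, 0.0]
ft_force: [-0.1, -0.0, -2.0]
grip_width: 0.354
t 11.7 pos [0.5723 0.123  0.156 ] yaw 91.11 z [-0. -0. -1.] F [-0.1 -0.  -2. ] g_mm 30.8 j [-0.67  0.26  0.48  1.75 -0.13  1.17  1.44]
```

View pics/c11.png

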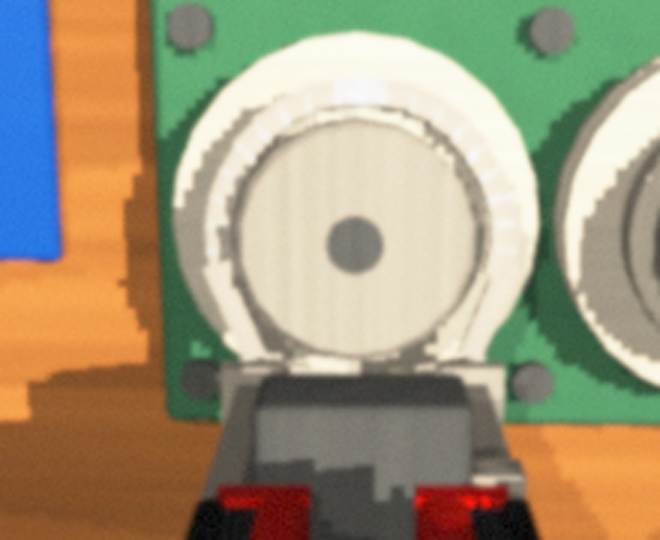

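Ring is around the head with no side force. I lower to the groove floor, release to free opening, and check.

```bash
python3 -m jog '[[[0,0,0.3,0,0,0,3.0],[0,0,0.3,0,0,0,3.0],[0,0,0.2,0,0,0,3.0],[0,0,0,0,0,0,3.0],[0,0,0,0,0,0,3.0]]]' 40
python3 - <<'E'
from h import *
info()
E
python3 -m jog '[[[0,0,0,0,0,0,3.8],[0,0,0,0,0,0,4.6],[0,0,0,0,0,0,5.2],[0,0,0,0,0,0,5.8],[0,0,0,0,0,0,5.9],[0,0,0,0,0,0,5.9],[0,0,0,0,0,0,5.9]]]' 40
python3 - <<'E'
from h import *
s,Rm,_=info(); d=shot('wrist','w12'); 
a=cv2.imread('pics/w12.png')[120:300,200:420]
cv2.imwrite('pics/c12.png',cv2.resize(a,None,fx=3,fy=3,interpolation=cv2.INTER_CUBIC))
E
```

```text
time: 12.25
position: [0.5722, 0.123, 0.148]
tool_rot: [0.03, -3.141, 0.0]
ft_force: [0.1, 1.2, -2.1]
grip_width: 0.353
t 12.25 pos [0.5722 0.123  0.148 ] yaw 91.11 z [-0. -0. -1.] F [ 0.1  1.2 -2.1] g_mm 30.7 j [-0.67  0.27  0.48  1.75 -0.13  1.15  1.44]
time: 12.95
position: [0.5723, 0.1231, 0.1481]
tool_rot: [-0.031, 3.141, 0.0]
ft_force: [0.3, -0.6, -1.6]
grip_width: 0.678
t 12.95 pos [0.5723 0.1231 0.1481] yaw 91.12 z [ 0.  0. -1.] F [ 0.3 -0.6 -1.6] g_mm 59.0 j [-0.67  0.27  0.48  1.75 -0.13  1.15  1.44]
```

View pics/c12.png

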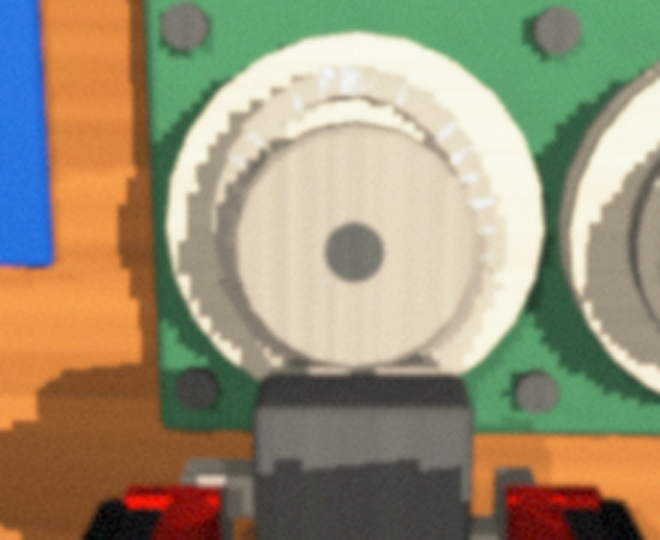

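The ring has closed around the shaft below the head. I lift off and go over the next ring.

```bash
python3 -m jog '[[[0,0,-0.6,0,0,0,5.9],[0,0,-1.2,0,0,0,5.9],[0,0,-2,0,0,0,5.9],[0.6,-2,-2,0,0,0,5.9],[1.1,-3.4,0,0,0,0,5.8],[1.1,-3.4,0,0,0,0,5.8],[1.1,-3.4,0,0,0,0,5.8],[1.1,-3.4,1,0,0,0,5.8],[1.14,-3.24,1.5,0,0,0,5.8],[0,0,0,0,0,5.3,5.8],[0,0,0,0,0,0,5.8],[0,0,0,0,0,0,5.8]]]' 30
cat >> h.py <<'E'
def pick(near,off=(0,.0009)):
    s,Rm,y=info(); d=shot('wrist'); rr=rings(d)
    r=min(rr,key=lambda r:np.linalg.norm(r['mid']-near)); ya=(r['yaw_c']+r['yaw_e'])/2
    t=np.radians(ya+90); c=r['mid']+off[1]*np.array([np.cos(t),np.sin(t)])
    go((*c,.1111),ya+90); return d
def dots(near,d,s,Rm,off=(32,-1.25)):
    g=cv2.cvtColor(d['frame'],cv2.COLOR_RGB2GRAY).astype(float)
    for n in near:
        u=proj(d,[*n,.055]); x,y=np.round(u).astype(int); w=8
        if not(w<x<630 and w<y<470): continue
        p=g[y-w:y+w+1,x-w:x+w+1]; wt=np.clip(135-p,0,None); yy,xx=np.mgrid[y-w:y+w+1,x-w:x+w+1]
        q=np.array([(wt*xx).sum(),(wt*yy).sum()])/wt.sum(); c=at(d,q,.055); tl=Rm.T@(c-s['position'])*1e3
        print('shaft',c,'tool',tl.round(2),'npx',int((wt>20).sum()),'shift needed mm',(tl[:2]-off).round(2))
E
python3 - <<'E'
from h import *
pick((.514,-.067))
shot('scene'); 
for r in finder.spot_point('ring1','scene')[:8]: print(round(r['conf'],2),px(r['point']))
E
```

```text
time: 14.2
position: [0.5152, -0.0658, 0.1821]
tool_rot: [0.11, 3.138, 0.001]
ft_force: [-0.0, -0.2, -1.3]
grip_width: 0.669
t 14.2 pos [ 0.5152 -0.0658  0.1821] yaw 85.98 z [ 0.002  0.001 -1.   ] F [-0.  -0.2 -1.3] g_mm 58.2 j [-0.51  0.08  0.62  1.88 -0.05  1.2   1.63]
ring mid [ 0.5733 -0.3272] ctr [ 0.5379 -0.3342] r 6.5 L 36.0 gap 24.5 yaw_c 11.1 yaw_e -77.4
ring mid [ 0.5144 -0.0676] ctr [ 0.4771 -0.0648] r 28.1 L 37.3 gap 19.9 yaw_c -4.2 yaw_e -4.1
ring mid [ 0.4785 -0.1428] ctr [ 0.4412 -0.1406] r 28.2 L 37.4 gap 19.9 yaw_c -3.4 yaw_e -3.5
t 14.25 pos [ 0.5153 -0.0655  0.182 ] yaw 86.0 z [ 0.002  0.001 -1.   ] F [-0.4 -0.6 -2.6] g_mm 58.8 j [-0.51  0.08  0.62  1.88 -0.05  1.2   1.63]
  shift [ 0.09 -0.13  7.09] |d| 7.09 az 0.2
0.78 [285.376 283.488]
0.76 [385.088 258.72 ]
0.72 [202.432 243.216]
0.71 [209.6   312.912]
0.58 [358.016 223.008]
0.38 [412.672 336.384]
```

```bash
python3 -m jog '[[[0.09,-0.13,1.5,0,0,0,5.8],[0,0,2,0,0,0,5.8],[0,0,1.5,0,0,0,5.8],[0,0,0.9,0,0,0,5.8],[0,0,0.6,0,0,0,5.8],[0,0,0.35,0,0,0,5.8],[0,0,0.2,0,0,0,5.8],[0,0,0,0,0,0,5.8],[0,0,0,0,0,0,5.8]]]' 40
python3 - <<'E'
from h import *
info()
E
python3 -m jog '[[[0,0,0,0,0,0,5.2],[0,0,0,0,0,0,4.6],[0,0,0,0,0,0,4.0],[0,0,0,0,0,0,3.4],[0,0,0,0,0,0,3.0],[0,0,0,0,0,0,3.0],[0,0,0,0,0,0,3.0],[0,0,0,0,0,0,3.0]]]' 40
python3 - <<'E'
from h import *
s,_,_=info(); d=shot('wrist','w13'); im,m,X,Y=disc(d,s); print(inscribed(m,X,Y))
E
python3 -m jog '[[[0,0,-0.4,0,0,0,3.0],[0,0,-0.8,0,0,0,3.0],[0,0,-1.5,0,0,0,3.0],[0,0,-2.3,0,0,0,3.0],[0,0,-3,0,0,0,3.0],[0,0,0,0,0,0,3.0],[0,0,0,0,0,0,3.0]]]' 40
python3 - <<'E'
from h import *
s,Rm,_=info(); d=shot('wrist','w14'); im,m,X,Y=disc(d,s); print(inscribed(m,X,Y)); rings(d)
o=np.array([.539,.2077])+Rm[:2,:2]@np.array([-.032,.00125])
go((*o,.19),91)
E
```

```text
time: 15.25
position: [0.5139, -0.0678, 0.111]
tool_rot: [0.115, 3.139, 0.0]
ft_force: [-0.2, -0.3, -2.6]
grip_width: 0.669
t 15.25 pos [ 0.5139 -0.0678  0.111 ] yaw 85.81 z [ 0.001  0.    -1.   ] F [-0.2 -0.3 -2.6] g_mm 58.2 j [-0.49  0.17  0.62  1.95 -0.11  1.05  1.68]
time: 16.05
position: [0.5137, -0.0678, 0.1107]
tool_rot: [0.115, 3.139, 0.0]
ft_force: [-0.0, -0.2, -0.8]
grip_width: 0.356
t 16.05 pos [ 0.5137 -0.0678  0.1107] yaw 85.81 z [ 0.  0. -1.] F [-0.  -0.2 -0.8] g_mm 31.0 j [-0.49  0.17  0.62  1.95 -0.11  1.05  1.68]
(np.float32(26.484497), np.float64(31.0), np.float64(-0.75), np.float64(30.75), np.float64(-0.75))
time: 16.8
position: [0.5138, -0.0678, 0.1912]
tool_rot: [0.115, 3.138, 0.001]
ft_force: [-0.1, 0.4, -3.0]
grip_width: 0.353
t 16.8 pos [ 0.5138 -0.0678  0.1912] yaw 85.81 z [ 0.002  0.001 -1.   ] F [-0.1  0.4 -3. ] g_mm 30.7 j [-0.51  0.07  0.62  1.87 -0.05  1.21  1.62]
(np.float32(25.984497), np.float64(31.5), np.float64(-0.5), np.float64(31.291666666666668), np.float64(-0.5416666666666666))
partial [ 0.6368 -0.3354] 0
ring mid [ 0.4782 -0.1427] ctr [ 0.4407 -0.1405] r 28.2 L 37.5 gap 20.0 yaw_c -3.4 yaw_e -3.8
t 16.85 pos [ 0.5131 -0.0677  0.1901] yaw 85.81 z [-0.001  0.    -1.   ] F [-0.5  0.6 -3.1] g_mm 30.9 j [-0.51  0.07  0.62  1.87 -0.05  1.21  1.62]
  shift [-3.78 27.78  0.01] |d| 28.03 az -5.2
```

```bash
python3 -m jog '[[[-0.25,2,0,0,0,0,3.0],[-0.45,3.5,0,0,0,0,3.0],[-0.55,4,0,0,0,0,3.0],[-0.55,4,0,0,0,0,3.0],[-0.55,4,0,0,0,0,3.0],[-0.55,4,0,0,0,0,3.0],[-0.45,3.5,0,0,0,0,3.0],[-0.3,3,0.6,0,0,0,3.0],[0,0,0.6,0,0,-5.2,3.0],[0,0,0,0,0,0,3.0],[0,0,0,0,0,0,3.0]]]' 40
python3 - <<'E'
from h import *
s,Rm,_=info(); d=shot('wrist','w15'); dots([(.5396,.1195),(.539,.2077),(.5384,.2957)],d,s,Rm,(31.1,-.65))
v,c,sd=circ(d,(.539,.2077),.03,.041); print('pulley2',v,c)
E
```

```text
time: 17.95
position: [0.5698, 0.2075, 0.1772]
tool_rot: [0.023, -3.139, 0.003]
ft_force: [-0.4, -0.2, -3.0]
grip_width: 0.35
t 17.95 pos [0.5698 0.2075 0.1772] yaw 90.83 z [-0.002 -0.002 -1.   ] F [-0.4 -0.2 -3. ] g_mm 30.4 j [-0.75  0.28  0.43  1.66 -0.12  1.22  1.29]
shaft [0.5395 0.1194 0.055 ] tool [ 31.35 -87.42 122.48] npx 10 shift needed mm [  0.25 -86.77]
shaft [0.5389 0.2076 0.055 ] tool [ 30.64   0.76 122.31] npx 4 shift needed mm [-0.46  1.41]
shaft [0.5383 0.2957 0.055 ] tool [ 30.02  88.89 122.14] npx 193 shift needed mm [-1.08 89.54]
pulley2 90.00468444824219 [0.5387 0.2077]
```

```bash
python3 -m jog '[[[-0.05,0.14,0,0,0,0,3.0],[0,0,0,0,0,0,3.0],[0,0,0.8,0,0,0,3.0],[0,0,0.5,0,0,0,3.0],[0,0,0.5,0,0,0,3.0],[0,0,0.3,0,0,0,3.0],[0,0,0,0,0,0,3.0],[0,0,0,0,0,0,3.0]]]' 40
python3 - <<'E'
from h import *
info()
E
python3 -m jog '[[[0,0,0.3,0,0,0,3.0],[0,0,0.3,0,0,0,3.0],[0,0,0.2,0,0,0,3.0],[0,0,0,0,0,0,3.0],[0,0,0,0,0,0,3.0]]]' 40
python3 - <<'E'
from h import *
s,Rm,_=info(); d=shot('wrist','w16'); dots([(.539,.2077)],d,s,Rm,(31.1,-.65))
E
```

```text
time: 18.8
position: [0.5709, 0.2102, 0.1576]
tool_rot: [-0.028, 3.141, 0.0]
ft_force: [-0.2, -0.2, -2.8]
grip_width: 0.35
t 18.8 pos [0.5709 0.2102 0.1576] yaw 91.01 z [ 0.  0. -1.] F [-0.2 -0.2 -2.8] g_mm 30.5 j [-0.75  0.3   0.42  1.68 -0.13  1.18  1.29]
time: 19.3
position: [0.5708, 0.2102, 0.1495]
tool_rot: [0.028, -3.141, 0.0]
ft_force: [0.4, 0.6, -2.7]
grip_width: 0.353
t 19.3 pos [0.5708 0.2102 0.1495] yaw 91.01 z [-0. -0. -1.] F [ 0.4  0.6 -2.7] g_mm 30.7 j [-0.75  0.31  0.42  1.69 -0.13  1.17  1.3 ]
shaft [0.539  0.2075 0.055 ] tool [31.86 -2.1  94.51] npx 15 shift needed mm [ 0.76 -1.45]
```

Measurement was taken before the arm had settled; I correct by (0.7, -1.3) mm, seat it and release.

```bash
python3 -m jog '[[[0.07,-0.13,0,0,0,0,3.0],[0,0,0.15,0,0,0,3.0],[0,0,0,0,0,0,3.0],[0,0,0,0,0,0,3.0],[0,0,0,0,0,0,3.8],[0,0,0,0,0,0,4.6],[0,0,0,0,0,0,5.2],[0,0,0,0,0,0,5.8],[0,0,0,0,0,0,5.9],[0,0,0,0,0,0,5.9],[0,0,0,0,0,0,5.9]]]' 40
python3 - <<'E'
from h import *
s,Rm,_=info(); d=shot('wrist','w17')
E
python3 -m jog '[[[0,0,-0.6,0,0,0,5.9],[0,0,-1.2,0,0,0,5.9],[0,0,-2,0,0,0,5.9],[0,0,-3,0,0,0,5.9],[0,0,0,0,0,0,5.9],[0,0,0,0,0,0,5.9]]]' 30
python3 - <<'E'
from h import *
s,Rm,_=info(); d=shot('wrist','w18'); dots([(.5396,.1195),(.539,.2077),(.5384,.2957)],d,s,Rm)
shot('scene','s18')
for r in finder.spot_point('ring1','scene')[:8]: print(round(r['conf'],2),px(r['point']))
shot('top','t18'); 
for c,p in (('top',.008),):
    dd=shot('top')
    for r in finder.spot_point('ring1','top')[:8]: print('top',round(r['conf'],2),at(dd,px(r['point']),.004)[:2])
a=cv2.imread('pics/w18.png')[60:300,80:480]
cv2.imwrite('pics/c18.png',cv2.resize(a,None,fx=2,fy=2,interpolation=cv2.INTER_CUBIC))
go((.4785,-.142,.185),86.4)
E
```

```text
time: 20.45
position: [0.5706, 0.209, 0.1483]
tool_rot: [-0.028, 3.141, 0.0]
ft_force: [1.0, -0.3, -1.8]
grip_width: 0.672
t 20.45 pos [0.5706 0.209  0.1483] yaw 91.01 z [ 0.001  0.    -1.   ] F [ 1.  -0.3 -1.8] g_mm 58.5 j [-0.75  0.31  0.42  1.7  -0.13  1.17  1.3 ]
time: 21.1
position: [0.5704, 0.209, 0.2171]
tool_rot: [-0.028, 3.14, 0.002]
ft_force: [-0.6, -0.1, -2.3]
grip_width: 0.684
t 21.1 pos [0.5704 0.209  0.2171] yaw 91.01 z [ 0.001  0.001 -1.   ] F [-0.6 -0.1 -2.3] g_mm 59.5 j [-0.76  0.25  0.43  1.62 -0.11  1.29  1.28]
shaft [0.5393 0.1194 0.055 ] tool [ 32.8  -89.13 161.97] npx 57 shift needed mm [  0.8  -87.88]
shaft [0.5387 0.2075 0.055 ] tool [ 31.93  -1.04 162.06] npx 36 shift needed mm [-0.07  0.21]
shaft [0.538  0.2956 0.055 ] tool [ 31.    87.   162.15] npx 147 shift needed mm [-1.   88.25]
0.88 [243.968 283.584]
0.87 [203.2  244.32]
0.81 [385.024 256.992]
0.74 [355.52  220.608]
0.57 [423.104 240.816]
0.33 [435.2   249.984]
top 0.76 [ 0.438  -0.1431]
top 0.67 [0.3917 0.1499]
top 0.62 [0.5318 0.1257]
top 0.61 [ 0.4734 -0.2135]
top 0.59 [ 0.3109 -0.167 ]
top 0.44 [0.5391 0.2187]
t 21.4 pos [0.5696 0.2087 0.215 ] yaw 91.01 z [-0.002 -0.001 -1.   ] F [-0.3  0.1 -2.1] g_mm 59.4 j [-0.76  0.26  0.43  1.62 -0.11  1.29  1.28]
  shift [  9.72 -34.9    3.04] |d| 36.36 az 4.6
```

View pics/c18.png

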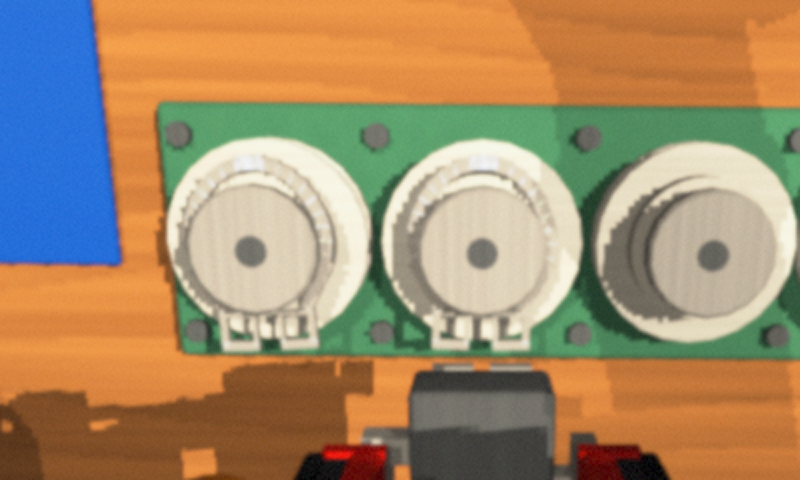

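Both rings sit in their grooves on shafts 1 and 2 with the eyes free. Two picture views are left. On to the third ring.

```bash
python3 -m jog '[[[0.4,-1.5,0,0,0,0,5.8],[1,-3.5,0,0,0,0,5.8],[1.1,-4,0,0,0,0,5.8],[1.1,-4,0,0,0,0,5.8],[1.1,-4,0,0,0,0,5.8],[1.1,-4,0,0,0,0,5.8],[1.1,-4,0,0,0,0,5.8],[1.1,-4,1,0,0,0,5.8],[1.1,-4,1,0,0,0,5.8],[0.62,-1.9,1,0,0,4.6,5.8],[0,0,0,0,0,0,5.8],[0,0,0,0,0,0,5.8]]]' 30
python3 -m jog '[[[0,0,0,0,0,0,5.8],[0,0,0,0,0,0,5.8]]]'
python3 - <<'E'
from h import *
pick((.4785,-.142))
E
```

```text
time: 22.6
position: [0.4783, -0.1424, 0.1859]
tool_rot: [-0.1, -3.14, -0.001]
ft_force: [0.2, 1.0, -1.3]
grip_width: 0.668
time: 22.8
position: [0.4797, -0.1406, 0.1864]
tool_rot: [0.094, 3.14, 0.0]
ft_force: [-0.0, 0.1, -2.2]
grip_width: 0.672
t 22.8 pos [ 0.4797 -0.1406  0.1864] yaw 86.56 z [ 0.001  0.    -1.   ] F [-0.   0.1 -2.2] g_mm 58.5 j [-0.44  0.03  0.69  1.92 -0.02  1.2   1.77]
partial [ 0.5174 -0.1534] 0
ring mid [ 0.5167 -0.3493] ctr [ 0.5185 -0.3548] r 41.6 L 5.8 gap 25.5 yaw_c 107.3 yaw_e 121.5
ring mid [ 0.4783 -0.1432] ctr [ 0.4414 -0.1409] r 28.2 L 36.9 gap 19.8 yaw_c -3.6 yaw_e -3.5
t 22.85 pos [ 0.4796 -0.1407  0.1863] yaw 86.55 z [ 0.001  0.    -1.   ] F [-0.2 -0.1 -2.3] g_mm 58.2 j [-0.44  0.03  0.69  1.92 -0.02  1.2   1.77]
  shift [ 0.13 -0.16  7.52] |d| 7.52 az 0.1
```

```bash
python3 -m jog '[[[0.13,-0.16,1.5,0,0,0,5.8],[0,0,2,0,0,0,5.8],[0,0,1.7,0,0,0,5.8],[0,0,1.1,0,0,0,5.8],[0,0,0.6,0,0,0,5.8],[0,0,0.4,0,0,0,5.8],[0,0,0.2,0,0,0,5.8],[0,0,0,0,0,0,5.8],[0,0,0,0,0,0,5.8]]]' 40
python3 - <<'E'
from h import *
info()
E
python3 -m jog '[[[0,0,0,0,0,0,5.2],[0,0,0,0,0,0,4.6],[0,0,0,0,0,0,4.0],[0,0,0,0,0,0,3.4],[0,0,0,0,0,0,3.0],[0,0,0,0,0,0,3.0],[0,0,0,0,0,0,3.0],[0,0,0,0,0,0,3.0]]]' 40
python3 - <<'E'
from h import *
s,_,_=info(); d=shot('wrist','w19'); im,m,X,Y=disc(d,s); print(inscribed(m,X,Y))
E
python3 -m jog '[[[0,0,-0.4,0,0,0,3.0],[0,0,-0.8,0,0,0,3.0],[0,0,-1.5,0,0,0,3.0],[0,0,-2.3,0,0,0,3.0],[0,0,-3,0,0,0,3.0],[0,0,0,0,0,0,3.0],[0,0,0,0,0,0,3.0],[0,0,0,0,0,0,3.0]]]' 40
python3 - <<'E'
from h import *
s,Rm,_=info(); d=shot('wrist','w20'); im,m,X,Y=disc(d,s); print(inscribed(m,X,Y)); rings(d)
go((.538+.0315,.2956+.0015,.19),91)
E
```

```text
time: 23.75
position: [0.4782, -0.1434, 0.1116]
tool_rot: [0.098, 3.139, 0.0]
ft_force: [0.3, 0.4, -2.4]
grip_width: 0.669
t 23.75 pos [ 0.4782 -0.1434  0.1116] yaw 86.41 z [ 0.001  0.    -1.   ] F [ 0.3  0.4 -2.4] g_mm 58.2 j [-0.42  0.13  0.7   2.   -0.09  1.05  1.83]
time: 24.55
position: [0.4779, -0.1433, 0.1112]
tool_rot: [0.098, 3.14, 0.0]
ft_force: [-0.2, -0.1, -0.6]
grip_width: 0.356
t 24.55 pos [ 0.4779 -0.1433  0.1112] yaw 86.41 z [ 0.  0. -1.] F [-0.2 -0.1 -0.6] g_mm 30.9 j [-0.42  0.13  0.7   2.   -0.09  1.05  1.83]
(np.float32(26.283722), np.float64(31.5), np.float64(-0.75), np.float64(31.285714285714285), np.float64(-0.6785714285714286))
time: 25.4
position: [0.4769, -0.1431, 0.19]
tool_rot: [-0.098, -3.138, -0.0]
ft_force: [-0.1, -0.1, -3.5]
grip_width: 0.354
t 25.4 pos [ 0.4769 -0.1431  0.19  ] yaw 86.41 z [-0.002  0.    -1.   ] F [-0.1 -0.1 -3.5] g_mm 30.8 j [-0.44  0.02  0.7   1.91 -0.02  1.21  1.77]
(np.float32(25.5), np.float64(31.5), np.float64(-0.5), np.float64(31.464285714285715), np.float64(-0.5357142857142857))
partial [0.627  0.0992] 0
partial [ 0.5959 -0.4141] 0
t 25.45 pos [ 0.4768 -0.1431  0.1898] yaw 86.41 z [-0.002  0.    -1.   ] F [ 0.3 -0.5 -2.8] g_mm 30.8 j [-0.44  0.02  0.7   1.91 -0.02  1.21  1.77]
  shift [-6.49 44.51 -0.03] |d| 44.98 az -4.6
```

```bash
python3 -m jog '[[[-0.29,2,0,0,0,0,3.0],[-0.58,4,0,0,0,0,3.0],[-0.58,4,0,0,0,0,3.0],[-0.58,4,0,0,0,0,3.0],[-0.58,4,0,0,0,0,3.0],[-0.58,4,0,0,0,0,3.0],[-0.58,4,0,0,0,0,3.0],[-0.58,4,0,0,0,0,3.0],[-0.58,4,0,0,0,0,3.0],[-0.58,4,0,0,0,0,3.0],[-0.58,4,0,0,0,0,3.0],[-0.4,2.5,0.6,0,0,0,3.0]]]' 40
python3 -m jog '[[[0,0,0.6,0,0,-4.6,3.0],[0,0,0,0,0,0,3.0],[0,0,0,0,0,0,3.0],[0,0,0,0,0,0,3.0],[0,0,0,0,0,0,3.0]]]'
python3 - <<'E'
from h import *
s,Rm,_=info(); d=shot('wrist','w21'); dots([(.539,.2077),(.538,.2956),(.5374,.3836)],d,s,Rm,(31.4,-.6))
v,c,sd=circ(d,(.538,.2956),.03,.041); print('pulley3',v,c)
E
```

```text
time: 26.65
position: [0.5697, 0.301, 0.1837]
tool_rot: [-0.093, -3.139, -0.001]
ft_force: [-0.3, 0.5, -3.2]
grip_width: 0.355
time: 27.15
position: [0.5707, 0.2959, 0.1795]
tool_rot: [-0.024, 3.141, 0.0]
ft_force: [-1.6, -0.4, -2.3]
grip_width: 0.355
t 27.15 pos [0.5707 0.2959 0.1795] yaw 90.89 z [ 0.  0. -1.] F [-1.6 -0.4 -2.3] g_mm 30.8 j [-0.81  0.35  0.37  1.57 -0.13  1.25  1.16]
shaft [0.5388 0.2074 0.055 ] tool [ 33.31 -88.   124.43] npx 23 shift needed mm [  1.91 -87.4 ]
shaft [0.5382 0.2956 0.055 ] tool [ 32.61   0.2  124.46] npx 188 shift needed mm [1.21 0.8 ]
shaft [0.5375 0.3836 0.055 ] tool [ 31.9   88.16 124.48] npx 0 shift needed mm [ 0.5  88.76]
pulley3 87.73770141601562 [0.5382 0.2959]
```

```bash
python3 -m jog '[[[0.12,0.08,0,0,0,0,3.0],[0,0,0,0,0,0,3.0],[0,0,0.8,0,0,0,3.0],[0,0,0.5,0,0,0,3.0],[0,0,0.5,0,0,0,3.0],[0,0,0.4,0,0,0,3.0],[0,0,0,0,0,0,3.0],[0,0,0,0,0,0,3.0]]]' 40
python3 - <<'E'
from h import *
s,Rm,_=info(); d=shot('wrist'); dots([(.538,.2956)],d,s,Rm,(31.4,-.6))
E
python3 -m jog '[[[0,0,0.3,0,0,0,3.0],[0,0,0.3,0,0,0,3.0],[0,0,0.35,0,0,0,3.0],[0,0,0,0,0,0,3.0],[0,0,0,0,0,0,3.0],[0,0,0,0,0,0,3.0]]]' 40
python3 - <<'E'
from h import *
s,Rm,_=info(); d=shot('wrist','w22'); dots([(.538,.2956)],d,s,Rm,(31.4,-.6))
E
```

```text
time: 28.0
position: [0.5687, 0.2974, 0.1568]
tool_rot: [0.028, -3.14, 0.001]
ft_force: [-1.3, -0.0, -1.8]
grip_width: 0.357
t 28.0 pos [0.5687 0.2974 0.1568] yaw 91.01 z [-0.001 -0.001 -1.   ] F [-1.3 -0.  -1.8] g_mm 31.1 j [-0.81  0.37  0.36  1.59 -0.14  1.21  1.17]
shaft [0.5381 0.2956 0.055 ] tool [ 30.47  -1.27 101.79] npx 225 shift needed mm [-0.93 -0.67]
time: 28.65
position: [0.5695, 0.2976, 0.1478]
tool_rot: [-0.027, 3.141, 0.001]
ft_force: [-1.0, 0.1, -2.5]
grip_width: 0.353
t 28.65 pos [0.5695 0.2976 0.1478] yaw 91.0 z [ 0.001  0.    -1.   ] F [-1.   0.1 -2.5] g_mm 30.7 j [-0.81  0.38  0.36  1.6  -0.14  1.19  1.17]
shaft [0.5382 0.2956 0.055 ] tool [31.43 -1.47 92.81] npx 243 shift needed mm [ 0.03 -0.87]
```

Seated within 1 mm with no force. I release it, lift, and go back over the mat for the fourth ring.

```bash
python3 -m jog '[[[0,-0.08,0,0,0,0,3.0],[0,0,0,0,0,0,3.0],[0,0,0,0,0,0,3.8],[0,0,0,0,0,0,4.6],[0,0,0,0,0,0,5.2],[0,0,0,0,0,0,5.8],[0,0,0,0,0,0,5.9],[0,0,0,0,0,0,5.9],[0,0,0,0,0,0,5.9]]]' 40
python3 -m jog '[[[0,0,-0.6,0,0,0,5.9],[0,0,-1.2,0,0,0,5.9],[0,0,-2,0,0,0,5.9],[0,0,-3,0,0,0,5.9],[0,0,0,0,0,0,5.9],[0,0,0,0,0,0,5.9],[0,0,0,0,0,0,5.9]]]' 30
python3 - <<'E'
from h import *
s,Rm,_=info(); d=shot('wrist','w23'); shot('scene','s23')
for r in finder.spot_point('ring1','scene')[:8]: print(round(r['conf'],2),px(r['point']))
dd=shot('top','t23'); r=rings(dd)
for r in finder.spot_point('ring1','top')[:8]: print('top',round(r['conf'],2),at(dd,px(r['point']),.004)[:2])
go((.508,-.2,.2),86)
E
```

```text
time: 29.6
position: [0.5693, 0.2969, 0.1476]
tool_rot: [-0.028, 3.141, 0.0]
ft_force: [0.6, 0.2, -1.6]
grip_width: 0.678
time: 30.3
position: [0.5685, 0.2965, 0.2147]
tool_rot: [0.028, -3.14, 0.001]
ft_force: [0.4, -0.2, -2.1]
grip_width: 0.685
t 30.3 pos [0.5685 0.2965 0.2147] yaw 91.01 z [-0.002 -0.001 -1.   ] F [ 0.4 -0.2 -2.1] g_mm 59.6 j [-0.82  0.33  0.37  1.53 -0.12  1.31  1.16]
0.73 [422.208 237.888]
0.67 [201.088 245.808]
0.65 [382.976 258.288]
0.64 [359.488 218.592]
0.61 [458.624 226.992]
0.54 [213.376 313.68 ]
partial [0.7021 0.0857] 0
partial [0.8625 0.4811] 0
top 0.67 [0.3945 0.1497]
top 0.59 [0.5371 0.1181]
top 0.58 [0.5373 0.3066]
top 0.51 [ 0.4861 -0.2129]
top 0.46 [ 0.3162 -0.166 ]
top 0.45 [0.5372 0.213 ]
t 30.55 pos [0.5688 0.2965 0.2146] yaw 91.01 z [-0.001 -0.001 -1.   ] F [ 0.5 -1.2 -0.8] g_mm 59.2 j [-0.82  0.33  0.37  1.53 -0.12  1.31  1.16]
  shift [  6.95 -49.54   1.52] |d| 50.05 az 5.0
```

```bash
python3 -m jog '[[[0.4,-3,0,0,0,0,5.8],[0.57,-4,0,0,0,0,5.8],[0.57,-4,0,0,0,0,5.8],[0.57,-4,0,0,0,0,5.8],[0.57,-4,0,0,0,0,5.8],[0.57,-4,0,0,0,0,5.8],[0.57,-4,0,0,0,0,5.8],[0.57,-4,0,0,0,0,5.8],[0.57,-4,0,0,0,0,5.8],[0.57,-4,0,0,0,0,5.8],[0.57,-4,0,0,0,0,5.8],[0.57,-4,0,0,0,0,5.8]]]' 30
python3 -m jog '[[[0.5,-3,0.5,0,0,0,5.8],[0,0,0.5,0,0,7,5.8],[0,0,0.5,0,0,7,5.8],[0,0,0,0,0,0,5.8],[0,0,0,0,0,0,5.8],[0,0,0,0,0,0,5.8],[0,0,0,0,0,0,5.8]]]' 30
python3 - <<'E'
from h import *
shot('wrist','w24'); pick((.51,-.22))
E
```

```text
time: 31.75
position: [0.5103, -0.1759, 0.2156]
tool_rot: [-0.028, 3.141, 0.001]
ft_force: [0.8, 0.2, -2.6]
grip_width: 0.671
time: 32.45
position: [0.5066, -0.2042, 0.2009]
tool_rot: [0.353, 3.121, 0.0]
ft_force: [0.0, -0.1, -2.3]
grip_width: 0.67
t 32.5 pos [ 0.5066 -0.2043  0.2008] yaw 77.09 z [ 0.001  0.    -1.   ] F [ 0.6  0.6 -2. ] g_mm 58.2 j [-0.34  0.15  0.74  1.79 -0.1   1.24  1.77]
ring mid [ 0.5287 -0.3541] ctr [ 0.525 -0.352] r 39.0 L 4.2 gap 46.0 yaw_c -30.2 yaw_e -18.4
t 32.55 pos [ 0.5065 -0.2043  0.2008] yaw 77.07 z [ 0.  0. -1.] F [ 0.4 -0.3 -2.3] g_mm 58.3 j [-0.34  0.15  0.74  1.79 -0.1   1.24  1.77]
  shift [ -5.53 -14.01   8.97] |d| 17.53 az 11.4
```

View pics/w24.png

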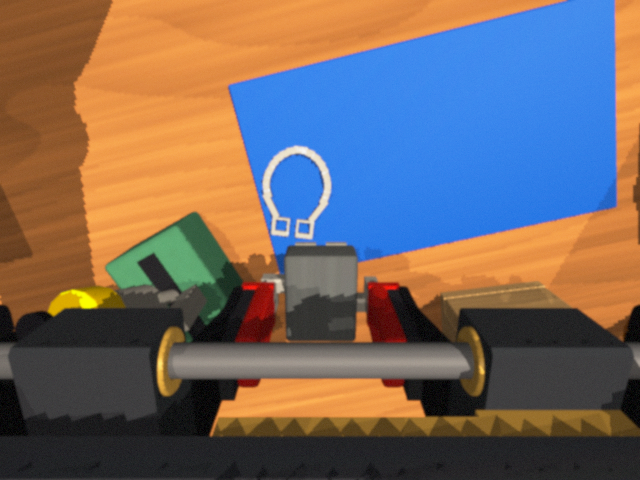

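The fourth ring's eyes are at about (281,227) and (303,229), near the mat's left edge, where the outline merges with the mat edge. I measure just that region and check clearance to the lever.

```bash
python3 - <<'E'
from h import *
s,Rm,y=info(); d=shot('wrist'); f=d['frame'].copy()
hsv=cv2.cvtColor(f,cv2.COLOR_RGB2HSV); blue=((hsv[...,0]>95)&(hsv[...,0]<130)&(hsv[...,1]>100)).astype(np.uint8)
# paint everything except ROI blue, and wood in ROI (orange) blue
roi=np.zeros((480,640),bool); roi[138:242,255:342]=True
wood=(hsv[...,0]<25)&(hsv[...,1]>95); wood=cv2.dilate(wood.astype(np.uint8),np.ones((3,3)))>0
f[~roi|wood]=[50,120,230]; dd=dict(d,frame=f); r=rings(dd)
b=(np.array([.4993,-.3400])-np.array([.5355,-.328])); b/=np.linalg.norm(b)
cap=np.array([.5355,-.328])+b*.153*np.sin(.35)
for q in r:
    ya=(q['yaw_c']+q['yaw_e'])/2; t=np.radians(ya+90); yv=np.array([np.cos(t),np.sin(t)]); xv=np.array([-yv[1],yv[0]])
    c=q['mid']+.0009*yv; print('cap in tool',(cap-c)@xv,(cap-c)@yv); go((*c,.1111),ya+90)
for n,z in [('collar_grip',.14),('lever_base',0)]:
    for c in ('top','scene'):
        d2=shot(c)
        for q in finder.spot_point(n,c)[:1]: print(c,n,round(q['conf'],2),at(d2,px(q['point']),z)[:2])
E
```

```text
t 32.55 pos [ 0.5065 -0.2043  0.2008] yaw 77.07 z [ 0.  0. -1.] F [ 0.4 -0.3 -2.3] g_mm 58.3 j [-0.34  0.15  0.74  1.79 -0.1   1.24  1.77]
ring mid [ 0.5086 -0.2307] ctr [ 0.4734 -0.218 ] r 28.1 L 37.4 gap 19.8 yaw_c -19.9 yaw_e -19.9
cap in tool -0.017132193699542626 -0.11571678354515703
t 32.6 pos [ 0.5064 -0.2043  0.2007] yaw 77.06 z [ 0.  0. -1.] F [ 0.5  0.2 -2.2] g_mm 58.2 j [-0.34  0.15  0.74  1.79 -0.1   1.24  1.77]
  shift [-0.81 -2.44  8.96] |d| 9.32 az 6.9
top collar_grip 0.15 [0.5374 0.115 ]
scene collar_grip 0.83 [ 0.4966 -0.3372]
top lever_base 0.58 [0.5366 0.1248]
scene lever_base 0.86 [ 0.5304 -0.324 ]
```

```bash
python3 -m jog '[[[-0.4,-1.2,0,0,0,0,5.8],[-0.41,-1.24,0,0,0,0,5.8],[0,0,1.5,0,0,6.9,5.8],[0,0,1.5,0,0,0,5.8],[0,0,0,0,0,0,5.8],[0,0,0,0,0,0,5.8],[0,0,0,0,0,0,5.8]]]' 30
python3 - <<'E'
from h import *
s,Rm,y=info(); d=shot('wrist','w25'); rings(d); im,m,X,Y=disc(d,s,zoff=.165,name='r25')
c=np.array([.5086,-.2307]); t=np.radians(70.1); go((*(c+.0009*np.array([np.cos(t),np.sin(t)])),.1111),70.1)
f=d['frame'].copy(); hsv=cv2.cvtColor(f,cv2.COLOR_RGB2HSV)
wood=(hsv[...,0]<25)&(hsv[...,1]>95); wood=cv2.dilate(wood.astype(np.uint8),np.ones((3,3)))>0
roi=np.zeros((480,640),bool); roi[80:245,230:410]=True
f[~roi|wood]=[50,120,230]; rings(dict(d,frame=f))
E
```

```text
time: 33.7
position: [0.5091, -0.2299, 0.171]
tool_rot: [0.54, 3.094, 0.0]
ft_force: [-0.3, -0.8, -2.8]
grip_width: 0.674
t 33.7 pos [ 0.5091 -0.2299  0.171 ] yaw 70.21 z [ 0.001 -0.    -1.   ] F [-0.3 -0.8 -2.8] g_mm 58.6 j [-0.3   0.21  0.76  1.8  -0.16  1.19  1.74]
ring mid [ 0.5077 -0.3571] ctr [ 0.5033 -0.3586] r 39.3 L 4.7 gap 61.3 yaw_c 17.9 yaw_e -5.6
ring mid [ 0.5086 -0.2307] ctr [ 0.4735 -0.218 ] r 28.1 L 37.3 gap 19.8 yaw_c -20.0 yaw_e -19.8
t 33.75 pos [ 0.5092 -0.23    0.1712] yaw 70.18 z [ 0.001 -0.    -1.   ] F [ 0.6 -0.3 -2.8] g_mm 58.4 j [-0.3   0.21  0.76  1.8  -0.16  1.19  1.74]
  shift [ 0.04 -0.    6.01] |d| 6.01 az 0.1
ring mid [ 0.5086 -0.2307] ctr [ 0.4735 -0.218 ] r 28.1 L 37.3 gap 19.8 yaw_c -20.0 yaw_e -19.8
```

Aligned to 0.4 mm. I descend gently and check the force.

```bash
python3 -m jog '[[[0.03,0,1.0,0,0,0,5.8],[0,0,1,0,0,0,5.8],[0,0,0.8,0,0,0,5.8],[0,0,0.5,0,0,0,5.8],[0,0,0,0,0,0,5.8],[0,0,0,0,0,0,5.8]]]' 40
python3 -m jog '[[[0,0,0.8,0,0,0,5.8],[0,0,0.6,0,0,0,5.8],[0,0,0.5,0,0,0,5.8],[0,0,0.4,0,0,0,5.8],[0,0,0.35,0,0,0,5.8],[0,0,0,0,0,0,5.8],[0,0,0,0,0,0,5.8]]]' 40
python3 - <<'E'
from h import *
info()
E
python3 -m jog '[[[0,0,0,0,0,0,5.2],[0,0,0,0,0,0,4.6],[0,0,0,0,0,0,4.0],[0,0,0,0,0,0,3.4],[0,0,0,0,0,0,3.0],[0,0,0,0,0,0,3.0],[0,0,0,0,0,0,3.0],[0,0,0,0,0,0,3.0]]]' 40
python3 - <<'E'
from h import *
s,_,_=info(); d=shot('wrist','w26'); im,m,X,Y=disc(d,s); print(inscribed(m,X,Y))
E
python3 -m jog '[[[0,0,-0.4,0,0,0,3.0],[0,0,-0.8,0,0,0,3.0],[0,0,-1.5,0,0,0,3.0],[0,0,-2.3,0,0,0,3.0],[0,0,-3,0,0,0,3.0],[0,0,0,0,0,0,3.0],[0,0,0,0,0,0,3.0],[0,0,0,0,0,0,3.0]]]' 40
python3 - <<'E'
from h import *
s,Rm,_=info(); d=shot('wrist','w27'); im,m,X,Y=disc(d,s); print(inscribed(m,X,Y)); cv2.imwrite('pics/r27.png',np.hstack([im[:,:,::-1],np.repeat(m[:,:,None]*255,3,2)]))
go((.5375+.0314,.3836+.0012,.19),91)
E
```

```text
time: 34.35
position: [0.5085, -0.23, 0.1375]
tool_rot: [-0.543, -3.094, 0.0]
ft_force: [-0.2, 0.6, -2.3]
grip_width: 0.669
time: 35.05
position: [0.5085, -0.23, 0.1111]
tool_rot: [0.543, 3.094, -0.0]
ft_force: [-0.7, 0.2, -2.3]
grip_width: 0.669
t 35.05 pos [ 0.5085 -0.23    0.1111] yaw 70.11 z [ 0. -0. -1.] F [-0.7  0.2 -2.3] g_mm 58.2 j [-0.27  0.28  0.75  1.86 -0.22  1.08  1.78]
time: 35.85
position: [0.5085, -0.2301, 0.1111]
tool_rot: [0.543, 3.094, -0.0]
ft_force: [-0.1, -0.1, -0.8]
grip_width: 0.358
t 35.85 pos [ 0.5085 -0.2301  0.1111] yaw 70.1 z [ 0. -0. -1.] F [-0.1 -0.1 -0.8] g_mm 31.1 j [-0.27  0.28  0.75  1.86 -0.22  1.08  1.78]
(np.float32(26.314344), np.float64(31.75), np.float64(-0.75), np.float64(31.45), np.float64(-0.8))
time: 36.7
position: [0.5079, -0.2295, 0.1904]
tool_rot: [-0.542, -3.093, -0.001]
ft_force: [-0.1, 1.0, -2.6]
grip_width: 0.352
t 36.7 pos [ 0.5079 -0.2295  0.1904] yaw 70.12 z [-0.001  0.001 -1.   ] F [-0.1  1.  -2.6] g_mm 30.6 j [-0.31  0.19  0.77  1.78 -0.14  1.23  1.72]
(np.float32(23.018219), np.float64(32.5), np.float64(1.75), np.float64(33.375), np.float64(1.45))
t 36.75 pos [ 0.5077 -0.2295  0.1901] yaw 70.12 z [-0.002  0.001 -1.   ] F [-0.7  0.  -2.5] g_mm 31.1 j [-0.31  0.19  0.77  1.78 -0.14  1.23  1.72]
  shift [15.14 59.85  0.04] |d| 61.73 az -20.9
```

```bash
python3 -m jog '[[[0.57,2.27,0,0,0,0,3.0],[1,3.95,0,0,0,0,3.0],[1,3.95,0,0,0,0,3.0],[1,3.95,0,0,0,0,3.0],[1,3.95,0,0,0,0,3.0],[1,3.95,0,0,0,0,3.0],[1,3.95,0,0,0,0,3.0],[1,3.95,0,0,0,0,3.0],[1,3.95,0,0,0,0,3.0],[1,3.95,0,0,0,0,3.0],[1,3.95,0,0,0,0,3.0],[1,3.95,0,0,0,0,3.0]]]' 40
python3 -m jog '[[[1,3.95,0,0,0,0,3.0],[1,3.95,0,0,0,0,3.0],[1,3.95,0,0,0,0,3.0],[0.57,2.28,0,0,0,0,3.0],[0,0,0.4,0,0,-7,3.0],[0,0,0.4,0,0,-7,3.0],[0,0,0.4,0,0,-6.9,3.0],[0,0,0,0,0,0,3.0],[0,0,0,0,0,0,3.0],[0,0,0,0,0,0,3.0],[0,0,0,0,0,0,3.0]]]'
python3 - <<'E'
from h import *
s,Rm,_=info(); d=shot('wrist','w28'); dots([(.538,.2956),(.5375,.3836)],d,s,Rm,(31.5,-.75))
v,c,sd=circ(d,(.5375,.3836),.03,.041); print('pulley4',v,c)
E
```

```text
time: 37.95
position: [0.5545, 0.2407, 0.1896]
tool_rot: [-0.542, -3.093, 0.002]
ft_force: [-0.7, -0.5, -2.5]
grip_width: 0.352
time: 39.05
position: [0.5698, 0.3844, 0.1792]
tool_rot: [-0.026, 3.141, 0.0]
ft_force: [0.4, -0.3, -1.7]
grip_width: 0.358
t 39.05 pos [0.5698 0.3844 0.1792] yaw 90.94 z [ 0.  0. -1.] F [ 0.4 -0.3 -1.7] g_mm 31.1 j [-0.87  0.44  0.33  1.44 -0.14  1.28  1.05]
shaft [0.5381 0.2954 0.055 ] tool [ 33.11 -88.45 124.17] npx 15 shift needed mm [  1.61 -87.7 ]
shaft [0.5375 0.3836 0.055 ] tool [ 32.34  -0.31 124.18] npx 186 shift needed mm [0.84 0.44]
pulley4 83.91191101074219 [0.5373 0.3838]
```

```bash
python3 -m jog '[[[0.08,0.05,0,0,0,0,3.0],[0,0,0,0,0,0,3.0],[0,0,0.8,0,0,0,3.0],[0,0,0.5,0,0,0,3.0],[0,0,0.5,0,0,0,3.0],[0,0,0.4,0,0,0,3.0],[0,0,0,0,0,0,3.0],[0,0,0,0,0,0,3.0],[0,0,0,0,0,0,3.0]]]' 40
python3 - <<'E'
from h import *
s,Rm,_=info(); d=shot('wrist','w29'); dots([(.5375,.3836)],d,s,Rm,(31.5,-.75))
E
python3 -m jog '[[[0,0,0.3,0,0,0,3.0],[0,0,0.3,0,0,0,3.0],[0,0,0.3,0,0,0,3.0],[0,0,0,0,0,0,3.0],[0,0,0,0,0,0,3.0],[0,0,0,0,0,0,3.0]]]' 40
python3 - <<'E'
from h import *
s,Rm,_=info(); d=shot('wrist','w30'); dots([(.5375,.3836)],d,s,Rm,(31.5,-.75))
E
```

```text
time: 40.0
position: [0.5691, 0.3849, 0.1574]
tool_rot: [-0.028, 3.141, 0.001]
ft_force: [0.3, 0.4, -2.1]
grip_width: 0.351
t 40.0 pos [0.5691 0.3849 0.1574] yaw 91.0 z [ 0.  0. -1.] F [ 0.3  0.4 -2.1] g_mm 30.5 j [-0.87  0.46  0.32  1.47 -0.15  1.24  1.06]
shaft [0.5374 0.3836 0.055 ] tool [ 31.75  -0.79 102.39] npx 226 shift needed mm [ 0.25 -0.04]
time: 40.65
position: [0.5689, 0.3849, 0.1482]
tool_rot: [-0.028, 3.141, 0.0]
ft_force: [0.2, 0.8, -2.1]
grip_width: 0.348
t 40.65 pos [0.5689 0.3849 0.1482] yaw 91.01 z [ 0.  0. -1.] F [ 0.2  0.8 -2.1] g_mm 30.3 j [-0.87  0.46  0.32  1.48 -0.15  1.22  1.06]
shaft [0.5375 0.3836 0.055 ] tool [31.41 -0.78 93.17] npx 239 shift needed mm [-0.09 -0.03]
```

```bash
python3 -m jog '[[[0,0,0,0,0,0,3.8],[0,0,0,0,0,0,4.6],[0,0,0,0,0,0,5.2],[0,0,0,0,0,0,5.8],[0,0,0,0,0,0,5.9],[0,0,0,0,0,0,5.9],[0,0,0,0,0,0,5.9]]]' 40
python3 -m jog '[[[0,0,-0.6,0,0,0,5.9],[0,0,-1.2,0,0,0,5.9],[0,0,-2,0,0,0,5.9],[0,0,-3,0,0,0,5.9],[0,0,0,0,0,0,5.9],[0,0,0,0,0,0,5.9],[0,0,0,0,0,0,5.9]]]' 30
python3 - <<'E'
from h import *
s,Rm,_=info(); d=shot('wrist','w31'); shot('scene','s31')
for r in finder.spot_point('ring1','scene')[:8]: print(round(r['conf'],2),px(r['point']))
d2=imaging.get_image('scene'); print([proj(d2,[x-.0,y,.042]).round(0) for x,y in [(.5396,.1195),(.539,.2077),(.538,.2956),(.5375,.3836)]])
go((.637,-.0713,.24),84.5)
E
```

```text
time: 41.4
position: [0.5689, 0.3848, 0.1481]
tool_rot: [-0.028, 3.141, 0.0]
ft_force: [0.2, 0.0, -2.1]
grip_width: 0.678
time: 42.1
position: [0.5683, 0.3846, 0.215]
tool_rot: [0.028, -3.14, 0.001]
ft_force: [0.3, 0.1, -1.6]
grip_width: 0.681
t 42.1 pos [0.5683 0.3846 0.215 ] yaw 91.01 z [-0.002 -0.001 -1.   ] F [ 0.3  0.1 -1.6] g_mm 59.2 j [-0.88  0.42  0.33  1.4  -0.14  1.34  1.05]
0.78 [201.92  243.504]
0.75 [162.624 366.   ]
0.72 [489.792 216.816]
0.71 [384.896 259.584]
0.67 [510.208 201.984]
0.55 [457.216 227.712]
0.49 [422.016 240.816]
0.48 [357.376 222.576]
[array([387., 262.]), array([424., 246.]), array([459., 231.]), array([492., 217.])]
t 42.3 pos [0.5683 0.3846 0.2148] yaw 91.02 z [-0.002 -0.001 -1.   ] F [ 0.1 -0.5 -1.6] g_mm 59.5 j [-0.88  0.42  0.33  1.4  -0.14  1.34  1.05]
  shift [ -6.05 -45.71  -2.47] |d| 46.17 az 6.5
```

All four rings are detected on their shafts. I carry the pliers back above the holder.

```bash
python3 -m jog '[[[-0.3,-2,-0.6,0,0,0,5.9],[-0.52,-4,-0.6,0,0,0,5.9],[-0.52,-4,-0.6,0,0,0,5.9],[-0.52,-4,-0.6,0,0,0,5.9],[-0.52,-4,0,0,0,0,5.9],[-0.52,-4,0,0,0,0,5.9],[-0.52,-4,0,0,0,0,5.9],[-0.52,-4,0,0,0,0,5.9],[-0.52,-4,0,0,0,0,5.9],[-0.52,-4,0,0,0,0,5.9],[-0.52,-4,0,0,0,0,5.9],[-0.55,-3.71,0,0,0,0,5.9]]]' 30
python3 -m jog '[[[0,0,0,0,0,6.5,5.9],[0,0,0,0,0,0,5.9],[0,0,0,0,0,0,5.9],[0,0,0,0,0,0,5.9],[0,0,0,0,0,0,5.9]]]' 30
python3 - <<'E'
from h import *
s,Rm,_=info(); go((.637,-.0713,.12),84.5)
d=shot('wrist','w32')
for n,z in [('holder',0)]:
    for r in finder.spot_point(n,'wrist')[:2]: print(n,round(r['conf'],2),at(d,px(r['point']),z))
E
```

```text
time: 43.5
position: [0.6368, -0.0745, 0.2404]
tool_rot: [-0.025, 3.141, -0.001]
ft_force: [0.0, 0.7, -2.3]
grip_width: 0.683
time: 44.0
position: [0.6374, -0.0697, 0.24]
tool_rot: [-0.145, -3.138, -0.001]
ft_force: [-0.4, 0.6, -2.8]
grip_width: 0.681
t 44.0 pos [ 0.6374 -0.0697  0.24  ] yaw 84.69 z [-0.     0.001 -1.   ] F [-0.4  0.6 -2.8] g_mm 59.2 j [-0.37  0.33  0.56  1.5  -0.18  1.36  1.68]
t 44.0 pos [ 0.6374 -0.0697  0.24  ] yaw 84.69 z [-0.     0.001 -1.   ] F [-0.4  0.6 -2.8] g_mm 59.2 j [-0.37  0.33  0.56  1.5  -0.18  1.36  1.68]
  shift [ 0.03 -0.17 12.  ] |d| 12.01 az 0.2
holder 0.82 [ 0.6371 -0.0734  0.    ]
holder 0.63 [ 0.6861 -0.0757  0.    ]
```

```bash
python3 -m jog '[[[0.03,-0.17,1,0,0,0,5.9],[0,0,2,0,0,0,5.9],[0,0,2,0,0,0,5.9],[0,0,1,0,0,0,5.9],[0,0,0,0,0,0,5.9],[0,0,0,0,0,0,5.9],[0,0,0,0,0,0,5.9]]]' 30
python3 -m jog '[[[0,0,1,0,0,0,5.9],[0,0,1.5,0,0,0,5.9],[0,0,1.5,0,0,0,5.9],[0,0,1,0,0,0,5.9],[0,0,0.5,0,0,0,5.9],[0,0,0.3,0,0,0,5.9],[0,0,0,0,0,0,5.9],[0,0,0,0,0,0,5.9]]]' 30
python3 - <<'E'
from h import *
info()
E
```

```text
time: 44.8
position: [0.6377, -0.073, 0.1813]
tool_rot: [0.15, 3.136, -0.0]
ft_force: [0.4, -0.3, -2.6]
grip_width: 0.68
time: 45.6
position: [0.6374, -0.0729, 0.1226]
tool_rot: [0.15, 3.137, 0.0]
ft_force: [-0.3, 0.0, -2.2]
grip_width: 0.683
t 45.6 pos [ 0.6374 -0.0729  0.1226] yaw 84.51 z [ 0.001 -0.    -1.   ] F [-0.3  0.  -2.2] g_mm 59.5 j [-0.35  0.42  0.54  1.64 -0.23  1.15  1.72]
```

```bash
python3 -m jog '[[[0,0.1,0.15,0,0,0,5.9],[0,0,0.12,0,0,0,5.9],[0,0,0,0,0,0,6.2],[0,0,0,0,0,0,7],[0,0,0,0,0,0,8],[0,0,0,0,0,0,8.5],[0,0,0,0,0,0,8.5],[0,0,0,0,0,0,8.5]]]' 10
python3 - <<'E'
from h import *
info()
E
python3 -m jog '[[[0,0,-1,0,0,0,8.5],[0,0,-2,0,0,0,8.5],[0,0,-4,0,0,0,8.5],[0,0,-4,0,0,0,8.5],[0,0,0,0,0,0,8.5],[0,0,0,0,0,0,8.5],[0,0,0,0,0,0,8.5]]]' 10
python3 - <<'E'
from h import *
info(); d=shot('wrist','w33')
for n,z in [('holder',.0),('handles',.12),('pliers',.014)]:
    for r in finder.spot_point(n,'wrist')[:1]: print(n,round(r['conf'],2),px(r['point']),at(d,px(r['point']),z))
for c in ('top','scene'):
    d=shot(c,c+'33')
    for n,z in [('lever_base',0),('collar_grip',.14),('handles',.12)]:
        for r in finder.spot_point(n,c)[:2]: print(c,n,round(r['conf'],2),at(d,px(r['point']),z))
go((.50,-.34,.32))
E
```

```text
time: 46.4
position: [0.6371, -0.0718, 0.1194]
tool_rot: [0.15, 3.138, 0.0]
ft_force: [-0.3, 0.1, -0.2]
grip_width: 0.968
t 46.4 pos [ 0.6371 -0.0718  0.1194] yaw 84.51 z [ 0.  0. -1.] F [-0.3  0.1 -0.2] g_mm 84.2 j [-0.35  0.42  0.54  1.64 -0.23  1.14  1.72]
time: 47.1
position: [0.6365, -0.0715, 0.2285]
tool_rot: [-0.15, -3.136, -0.0]
ft_force: [-0.2, -0.8, 0.1]
grip_width: 0.974
t 47.1 pos [ 0.6365 -0.0715  0.2285] yaw 84.51 z [-0.001  0.    -1.   ] F [-0.2 -0.8  0.1] g_mm 84.7 j [-0.37  0.34  0.56  1.52 -0.18  1.34  1.68]
holder 0.94 [319.168 207.696] [ 0.6349 -0.0736  0.    ]
handles 0.98 [321.28  251.904] [ 0.639  -0.0722  0.12  ]
pliers 0.67 [324.096 217.584] [ 0.6415 -0.0696  0.014 ]
top lever_base 0.61 [ 0.5433 -0.3264  0.    ]
top collar_grip 0.63 [ 0.5054 -0.335   0.14  ]
top collar_grip 0.61 [0.5214 0.114  0.14  ]
top handles 0.51 [ 0.5218 -0.2966  0.12  ]
top handles 0.41 [0.5234 0.2794 0.12  ]
scene lever_base 0.81 [ 0.5326 -0.3311  0.    ]
scene lever_base 0.43 [0.5044 0.3274 0.    ]
scene collar_grip 0.98 [ 0.5017 -0.3341  0.14  ]
scene collar_grip 0.58 [ 0.6483 -0.0822  0.14  ]
scene handles 0.65 [ 0.6393 -0.0738  0.12  ]
t 47.7 pos [ 0.6371 -0.0718  0.2293] yaw 84.51 z [-0.  0. -1.] F [ 0.2  0.4 -0.4] g_mm 84.6 j [-0.37  0.34  0.56  1.52 -0.18  1.34  1.68]
  shift [ 11.08 -28.01  -9.07] |d| 31.46
```

Pliers are back in the holder (handles found at 0.639, -0.072; wrist force zero). Now a close look at the lever.

```bash
python3 -m jog '[[[0.1,-2,-1.5,0,0,0,8.5],[0.15,-4,-1.5,0,0,0,8.5],[0.15,-4,-1.5,0,0,-7.8,8.5],[0,0,-1.5,0,0,-7.8,8.5],[0,0,-2,0,0,-7.9,8.5],[1.6,-3.5,-2,0,0,0,8.5],[1.6,-3.5,0,0,0,0,8.5],[1.6,-3.5,0,0,0,0,8.5],[1.6,-3.5,0,0,0,0,8.5],[0,0,0,0,0,0,8.5],[0,0,0,0,0,0,8.5],[0,0,0,0,0,0,8.5]]]' 10
python3 - <<'E'
from h import *
s,Rm,_=info(); d=shot('wrist','w34')
for n,z in [('collar_grip',.14),('lever_base',0)]:
    for r in finder.spot_point(n,'wrist')[:2]: print(n,round(r['conf'],2),px(r['point']),at(d,px(r['point']),z))
hsv=cv2.cvtColor(d['frame'],cv2.COLOR_RGB2HSV)
for nm,lo,hi,z in [('green',(55,80,30),(90,255,255),.055),('yellow',(22,150,90),(34,255,255),.14)]:
    m=cv2.inRange(hsv,lo,hi); n,l,st_,c=cv2.connectedComponentsWithStats(m)
    for i in np.argsort(-st_[1:,4])[:2]+1:
        if st_[i,4]>80:
            pts=np.argwhere(l==i)[:,::-1]; h=cv2.convexHull(pts.astype(np.int32))[:,0]
            w=np.array([at(d,p,z)[:2] for p in h]).astype(np.float32)*1000
            print(nm,st_[i],c[i],at(d,c[i],z),'rect',cv2.minAreaRect(w))
m=[cv2.resize(cv2.imread(f'pics/{n}.png')[a:b,e:f],(400,300)) for n,a,b,e,f in [('w31',60,330,140,500),('w34',0,480,0,640),('w18',60,330,80,480),('w30',100,310,180,460)]]
cv2.imwrite('pics/mont.png',np.vstack([np.hstack(m[:2]),np.hstack(m[2:])]))
E
```

```text
time: 48.9
position: [0.6061, -0.3234, 0.33]
tool_rot: [-0.493, 3.102, 0.001]
ft_force: [-0.9, 0.1, -0.1]
grip_width: 0.974
t 48.9 pos [ 0.6061 -0.3234  0.33  ] yaw 108.06 z [ 0.001  0.001 -1.   ] F [-0.9  0.1 -0.1] g_mm 84.8 j [ 0.04  0.42  0.61  1.22 -0.24  1.57  2.49]
collar_grip 0.63 [347.904  90.72 ] [ 0.5028 -0.3358  0.14  ]
lever_base 0.76 [338.688 132.912] [ 0.5372 -0.3252  0.    ]
green [ 305   78   71  112 4060] [336.167 142.335] [ 0.5458 -0.3275  0.055 ] rect ((538.7296142578125, -326.7948913574219), (106.5315933227539, 67.22710418701172), 15.998892784118652)
green [625 252  15  33 249] [633.9398 271.0442] [0.5753 0.0331 0.055 ] rect ((574.567626953125, 30.155712127685547), (39.09553909301758, 15.287102699279785), 31.2929744720459)
yellow [ 326   65   45   50 1300] [347.3115  91.8354] [ 0.5037 -0.336   0.14  ] rect ((503.1878356933594, -336.80389404296875), (34.609764099121094, 34.28518295288086), 9.958892822265625)
```

View pics/mont.png

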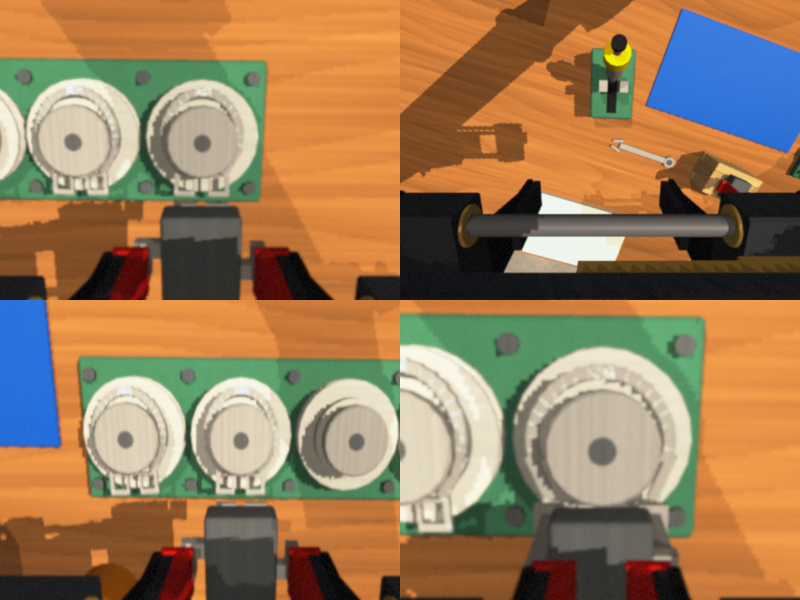

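The montage shows closed rings with eyes free on the shafts, and the lever at (613,80) leaning toward the robot. Joint 7 is near its range end, so I turn the tool half round (same grasp) before working the lever.

```bash
cat >> h.py <<'E'
H=np.array([.540,-.326,.03]); YB=np.radians(16.0)
def lev(dist,th,H=H,yb=YB):
    "shift (cm, current tool axes) and turn (deg) to put TCP at dist from hinge along lever at angle th from upright"
    xb=np.array([np.cos(yb),np.sin(yb),0]); yv=np.array([-np.sin(yb),np.cos(yb),0]); u=np.sin(th)*xb+np.cos(th)*np.array([0,0,1.])
    z=-u; y=-yv; x=np.cross(y,z); T=np.stack([x,y,z],1); p=H+dist*u
    s,Rm,_=info(); print('  target',p,'shift cm',(Rm.T@(p-s['position'])*100).round(2),'turn deg',np.degrees(R.from_matrix(Rm.T@T).as_rotvec()).round(2))
    return p,T
E
python3 -m jog '[[[0,0,0,0,0,8.3,8.5],[0,0,0,0,0,8.3,8.5],[0,0,0,0,0,8.3,8.5],[0,0,0,0,0,8.3,8.5],[0,0,0,0,0,8.3,8.5],[0,0,0,0,0,8.3,8.5],[0,0,0,0,0,8.3,8.5],[0,0,0,0,0,8.3,8.5],[0,0,0,0,0,8.3,8.5],[0,0,0,0,0,8.3,8.5],[0,0,0,0,0,8.3,8.5],[0,0,0,0,0,8.3,8.5]]]' 10
python3 -m jog '[[[0,0,0,0,0,8.3,8.5],[0,0,0,0,0,8.3,8.5],[0,0,0,0,0,8.3,8.5],[0,0,0,0,0,8.3,8.5],[0,0,0,0,0,8.3,8.5],[0,0,0,0,0,8.3,8.5],[0,0,0,0,0,8.3,8.5],[0,0,0,0,0,8.3,8.5],[0,0,0,0,0,8.3,8.5],[0,0,0,0,0,7.7,8.5],[0,0,0,0,0,0,8.5],[0,0,0,0,0,0,8.5]]]' 10
python3 - <<'E'
from h import *
lev(.24,-.35)
E
```

```text
time: 50.25
position: [0.6065, -0.3225, 0.3295]
tool_rot: [-2.057, -2.374, -0.001]
ft_force: [0.2, -0.7, 0.0]
grip_width: 0.977
time: 51.45
position: [0.6063, -0.323, 0.3293]
tool_rot: [-3.11, -0.445, -0.0]
ft_force: [0.0, 1.2, -0.0]
grip_width: 0.979
t 51.45 pos [ 0.6063 -0.323   0.3293] yaw -73.72 z [ 0.  0. -1.] F [ 0.   1.2 -0. ] g_mm 85.2 j [-0.26  0.6   1.18  1.24 -0.55  1.64 -0.48]
  target [ 0.4609 -0.3487  0.2554] shift cm [-14.68  -1.61   7.39] turn deg [-0.07 20.04  0.27]
```

```bash
python3 -m jog '[[[-2,-0.2,0,0,0,0,8.5],[-3,-0.4,0,0,0,0,8.5],[-3,-0.4,0,0,0,0,8.5],[-3,-0.3,0,0,0,0,8.5],[-2,-0.2,0,0,0,0,8.5],[-1.7,-0.1,0,0,0,0,8.5],[0,0,0,0,0,0,8.5],[0,0,0,0,0,0,8.5]]]' 10
python3 - <<'E'
from h import *
info()
E
python3 -m jog '[[[0,0,0,0,5,0,8.5],[0,0,0,0,5,0,8.5],[0,0,0,0,5,0,8.5],[0,0,0,0,5,0,8.5],[0,0,0,0,0,0,8.5],[0,0,0,0,0,0,8.5],[0,0,0,0,0,0,8.5]]]' 10
python3 - <<'E'
from h import *
lev(.24,-.35)
E
```

```text
time: 52.25
position: [0.461, -0.3485, 0.3297]
tool_rot: [-3.11, -0.441, -0.003]
ft_force: [0.4, 0.4, 0.1]
grip_width: 0.981
t 52.25 pos [ 0.461  -0.3485  0.3297] yaw -73.86 z [ 0.002  0.001 -1.   ] F [0.4 0.4 0.1] g_mm 85.3 j [-0.39  0.26  1.21  1.53 -0.25  1.52 -0.47]
time: 52.95
position: [0.4618, -0.3479, 0.3296]
tool_rot: [-3.018, -0.429, -0.529]
ft_force: [0.2, -0.2, 0.1]
grip_width: 0.98
t 52.95 pos [ 0.4618 -0.3479  0.3296] yaw -73.83 z [ 0.327  0.093 -0.94 ] F [ 0.2 -0.2  0.1] g_mm 85.3 j [-0.45 -0.06  1.2   1.71 -0.25  1.28 -0.48]
  target [ 0.4609 -0.3487  0.2554] shift cm [-2.62  0.04  6.93] turn deg [0.01 0.19 0.18]
```

```bash
python3 -m jog '[[[-1,0,1.5,0,0,0,8.5],[-1,0,2.5,0,0,0,8.5],[-0.6,0,2.9,0,0,0,8.5],[0,0,0,0,0.2,0.2,8.5],[0,0,0,0,0,0,8.5],[0,0,0,0,0,0,8.5],[0,0,0,0,0,0,8.5]]]' 10
python3 - <<'E'
from h import *
lev(.240,-.35); s=st(); Rm=R.from_rotvec(s['tool_rot']).as_matrix(); d=shot('wrist','w35')
hsv=cv2.cvtColor(d['frame'],cv2.COLOR_RGB2HSV); m=cv2.inRange(hsv,(20,140,80),(36,255,255)); n,l,S,c=cv2.connectedComponentsWithStats(m)
for i in np.argsort(-S[1:,4])[:2]+1: print('yellow',S[i],c[i])
# predicted silhouette of collar in tool frame: axis at (0,0), collar centre .123 ahead
T=lambda v: proj(d,s['position']+Rm@np.array(v))
th=np.linspace(0,2*np.pi,40)
P=np.array([T((.017*np.cos(t),.017*np.sin(t),z)) for t in th for z in (.112,.134)]); print('pred box',P.min(0),P.max(0))
dP=lambda v:(T(v)-T((0,0,.123)))
print('per mm: x',dP((.001,0,.123)),'y',dP((0,.001,.123)),'z',dP((0,0,.124)))
for r in finder.spot_point('collar_grip','wrist')[:2]: print(round(r['conf'],2),px(r['point']),'pred',T((0,0,.123)))
E
```

```text
time: 53.65
position: [0.4602, -0.3499, 0.2573]
tool_rot: [-3.017, -0.42, -0.54]
ft_force: [0.5, -0.3, -0.1]
grip_width: 0.976
t 53.65 pos [ 0.4602 -0.3499  0.2573] yaw -74.16 z [ 0.334  0.094 -0.938] F [ 0.5 -0.3 -0.1] g_mm 84.9 j [-0.39  0.03  1.21  1.83 -0.37  1.16 -0.35]
  target [ 0.4609 -0.3487  0.2554] shift cm [ 0.03 -0.09  0.21] turn deg [ 0.09 -0.24 -0.14]
yellow [ 293  216   50   50 1480] [317.473  237.0615]
yellow [543 363   7  18  69] [545.7391 371.9855]
pred box [293.2084 215.4782] [344.238  271.7788]
per mm: x [-0.0031 -1.3831] y [ 1.4458 -0.0015] z [ 0.0049 -0.4248]
0.68 [319.104 242.208] pred [318.7776 243.0994]
```

The collar sits within 0.5 mm of the prediction. I descend along the lever, grip and raise.

```bash
python3 -m jog '[[[0,0,2,0,0,0,8.5],[0,0,3,0,0,0,8.5],[0,0,3,0,0,0,8.5],[0,0,2,0,0,0,8.5],[0,0,1.4,0,0,0,8.5],[0,0,0.7,0,0,0,8.5],[0,0,0,0,0,0,8.5],[0,0,0,0,0,0,8.5]]]' 10
python3 - <<'E'
from h import *
lev(.120,-.35)
E
python3 -m jog '[[[0,0,0,0,0,0,6],[0,0,0,0,0,0,4.5],[0,0,0,0,0,0,3.2],[0,0,0,0,0,0,3.0],[0,0,0,0,0,0,3.0],[0,0,0,0,0,0,3.0],[0,0,0,0,0,0,3.0]]]' 30
python3 - <<'E'
from h import *
lev(.134,-.35)
E
```

```text
time: 54.55
position: [0.4998, -0.3382, 0.143]
tool_rot: [-3.017, -0.419, -0.539]
ft_force: [0.1, -0.1, 0.4]
grip_width: 0.978
t 54.55 pos [ 0.4998 -0.3382  0.143 ] yaw -74.19 z [ 0.333  0.095 -0.938] F [ 0.1 -0.1  0.4] g_mm 85.1 j [-0.24  0.3   1.11  1.92 -0.7   1.03 -0.12]
  target [ 0.5004 -0.3373  0.1427] shift cm [ 0.07 -0.07  0.06] turn deg [ 0.05 -0.2  -0.19]
time: 55.25
position: [0.4996, -0.3377, 0.142]
tool_rot: [-3.016, -0.419, -0.537]
ft_force: [0.3, 1.0, 0.1]
grip_width: 0.422
t 55.25 pos [ 0.4996 -0.3377  0.142 ] yaw -74.18 z [ 0.332  0.095 -0.938] F [0.3 1.  0.1] g_mm 36.7 j [-0.24  0.3   1.11  1.92 -0.7   1.03 -0.12]
  target [ 0.4958 -0.3387  0.1559] shift cm [ 0.11 -0.01 -1.43] turn deg [-0.01 -0.15 -0.19]
```

```bash
python3 -m jog '[[[0,0,0,0,0,0,3.0],[0,0,0,0,0,0,3.0],[0,0,-0.4,0,0,0,3.0],[0,0,-0.4,0,0,0,3.0],[0,0,-0.4,0,0,0,3.0],[0,0,-0.3,0,0,0,3.0],[0,0,0,0,0,0,3.0],[0,0,0,0,0,0,3.0],[0,0,0,0,0,0,3.0]]]' 35
python3 - <<'E'
from h import *
lev(.134,-.35)
for k in range(1,6):
    xb=np.array([np.cos(YB),np.sin(YB),0])
# chord per swing step of 4.01 deg at radius .135
import math
print('step dx %.3f dz %.4f cm'%(13.5*math.sin(math.radians(4.01)),13.5*(1-math.cos(math.radians(4.01)))))
E
```

```text
time: 56.15
position: [0.4947, -0.3386, 0.1559]
tool_rot: [-3.015, -0.419, -0.537]
ft_force: [3.0, 2.2, -4.3]
grip_width: 0.377
t 56.15 pos [ 0.4947 -0.3386  0.1559] yaw -74.14 z [ 0.332  0.096 -0.938] F [ 3.   2.2 -4.3] g_mm 32.8 j [-0.26  0.27  1.12  1.91 -0.66  1.05 -0.14]
  target [ 0.4958 -0.3387  0.1559] shift cm [0.1  0.04 0.04] turn deg [-0.06 -0.15 -0.17]
step dx 0.944 dz 0.0330 cm
```

Spring force of about 5.5 N shows the collar is up. I swing along the arc, half first.

```bash
python3 -m jog '[[[0.47,0,0.01,0,-2,0,3.0],[0.94,0,0.03,0,-4,0,3.0],[0.94,0,0.03,0,-4,0,3.0],[0.94,0,0.03,0,-4,0,3.0],[0.94,0,0.03,0,-4,0,3.0],[0.47,0,0.01,0,-2,0,3.0],[0,0,0,0,0,0,3.0],[0,0,0,0,0,0,3.0]]]' 35
python3 - <<'E'
from h import *
s=st(); d=s['position']-H; xb=np.array([np.cos(YB),np.sin(YB)]); print('lever ang (tcp)',np.arctan2(d[:2]@xb,d[2]),'dist',np.hypot(d[:2]@xb,d[2]))
lev(.134,.35)
E
```

```text
time: 56.95
position: [0.5387, -0.3259, 0.1639]
tool_rot: [-3.108, -0.431, -0.007]
ft_force: [0.6, 4.7, -6.1]
grip_width: 0.381
lever ang (tcp) -0.008909214899607693 dist 0.13390649604200902
t 56.95 pos [ 0.5387 -0.3259  0.1639] yaw -74.19 z [ 0.004  0.004 -1.   ] F [ 0.6  4.7 -6.1] g_mm 33.2 j [-0.32  0.54  1.11  1.64 -0.5   1.28 -0.41]
  target [ 0.5842 -0.3133  0.1559] shift cm [4.71 0.03 0.82] turn deg [ -0.21 -20.32  -0.16]
```

Upright, through the gate with only spring force. Second half:

```bash
python3 -m jog '[[[0.47,0,0.01,0,-2,0,3.0],[0.94,0.03,0.03,0,-4,0,3.0],[0.94,0,0.03,0,-4,0,3.0],[0.94,0,0.03,0,-4,0,3.0],[0.94,0,0.03,0,-4,0,3.0],[0.55,0,0.02,0,-2.3,0,3.0],[0,0,0,0,0,0,3.0],[0,0,0,0,0,0,3.0],[0,0,0,0,0,0,3.0]]]' 35
python3 - <<'E'
from h import *
s=st(); d=s['position']-H; xb=np.array([np.cos(YB),np.sin(YB)]); print('lever ang (tcp)',np.arctan2(d[:2]@xb,d[2]),'dist',np.hypot(d[:2]@xb,d[2]))
lev(.120,.35)
E
```

```text
time: 57.85
position: [0.5813, -0.3139, 0.1563]
tool_rot: [3.024, 0.416, -0.539]
ft_force: [-5.9, 6.2, -4.4]
grip_width: 0.378
lever ang (tcp) 0.3287075246932829 dist 0.13341454453059615
t 57.85 pos [ 0.5813 -0.3139  0.1563] yaw -74.41 z [-0.334 -0.087 -0.939] F [-5.9  6.2 -4.4] g_mm 32.9 j [-0.26  0.83  1.06  1.31 -0.41  1.58 -0.56]
  target [ 0.5796 -0.3147  0.1427] shift cm [0.29 0.04 1.34] turn deg [-0.47  0.11 -0.26]
```

```bash
python3 -m jog '[[[0.2,0,0,0,0,0,3.0],[0.1,0,0,0,0,0,3.0],[0,0,0,0,0,0,3.0],[0,0,0,0,0,0,3.0]]]' 35
python3 - <<'E'
from h import *
s=st(); d=s['position']-H; xb=np.array([np.cos(YB),np.sin(YB)]); print('lever ang (tcp)',np.arctan2(d[:2]@xb,d[2]),'dist',np.hypot(d[:2]@xb,d[2]))
lev(.119,.35)
E
```

```text
time: 58.25
position: [0.5816, -0.3139, 0.1559]
tool_rot: [3.025, 0.412, -0.546]
ft_force: [-11.5, 5.5, -2.5]
grip_width: 0.382
lever ang (tcp) 0.3312013662849548 dist 0.13317135265217714
t 58.25 pos [ 0.5816 -0.3139  0.1559] yaw -74.55 z [-0.338 -0.086 -0.937] F [-11.5   5.5  -2.5] g_mm 33.2 j [-0.26  0.83  1.06  1.3  -0.41  1.59 -0.56]
  target [ 0.5792 -0.3148  0.1418] shift cm [0.26 0.03 1.41] turn deg [-0.57  0.34 -0.38]
```

The force climbs without movement, so the lever is at its stop. I lower the collar along the lever, release and back away.

```bash
python3 -m jog '[[[-0.1,0,0.4,0,0,0,3.0],[0,0,0.5,0,0,0,3.0],[0,0,0.4,0,0,0,3.0],[0,0,0.1,0,0,0,3.0],[0,0,0,0,0,0,3.0],[0,0,0,0,0,0,3.0]]]' 35
python3 - <<'E'
from h import *
lev(.120,.35)
E
python3 -m jog '[[[0,0,0,0,0,0,4.5],[0,0,0,0,0,0,6],[0,0,0,0,0,0,7.5],[0,0,0,0,0,0,8.5],[0,0,0,0,0,0,8.5],[0,0,0,0,0,0,8.5],[0,0,-0.5,0,0,0,8.5],[0,0,-1.5,0,0,0,8.5],[0,0,-3,0,0,0,8.5],[0,0,-4,0,0,0,8.5],[0,0,-3,0,0,0,8.5],[0,0,0,0,0,0,8.5]]]' 35
python3 -m jog '[[[0,0,0,0,0,0,8.5],[0,0,0,0,0,0,8.5],[0,0,0,0,0,0,8.5]]]'
python3 - <<'E'
from h import *
lev(.240,.35); s=st(); Rm=R.from_rotvec(s['tool_rot']).as_matrix(); d=shot('wrist','w36')
hsv=cv2.cvtColor(d['frame'],cv2.COLOR_RGB2HSV); m=cv2.inRange(hsv,(20,140,80),(36,255,255)); n,l,S,c=cv2.connectedComponentsWithStats(m)
for i in np.argsort(-S[1:,4])[:2]+1: print('yellow',S[i],c[i])
th=np.linspace(0,2*np.pi,40); t0=np.array([-np.sin(YB),np.cos(YB),0])
for lab,a,r in [('full,down',.35,.117),('0.65 down',.30,.117),('full,raised',.35,.129)]:
    xb=np.array([np.cos(YB),np.sin(YB),0]); u=np.sin(a)*xb+np.cos(a)*np.array([0,0,1.]); v=np.cross(t0,u)
    P=np.array([proj(d,H+(r+z)*u+.017*(np.cos(t)*v+np.sin(t)*t0)) for t in th for z in (-.011,.011)]); print(lab,P.min(0),P.max(0))
for c in ('scene','top'):
    dd=shot(c,c+'36'); hs=cv2.cvtColor(dd['frame'],cv2.COLOR_RGB2HSV); m=cv2.inRange(hs,(22,150,100),(34,255,255)); n,l,S,cc=cv2.connectedComponentsWithStats(m)
    for i in np.argsort(-S[1:,4])[:3]+1: print(c,'yellow',S[i],cc[i])
    print([proj(dd,H+r*np.array([np.sin(a)*np.cos(YB),np.sin(a)*np.sin(YB),np.cos(a)])).round(1) for a,r in [(.35,.117),(.30,.117),(.35,.131)]])
    for n_ in ('handles','ring1'): print(c,n_,[(round(r['conf'],2),px(r['point']).round(0)) for r in finder.spot_point(n_,c)[:7]])
E
```

```text
time: 58.85
position: [0.577, -0.3151, 0.1434]
tool_rot: [3.024, 0.414, -0.542]
ft_force: [-10.5, 6.3, -2.0]
grip_width: 0.378
t 58.85 pos [ 0.577  -0.3151  0.1434] yaw -74.49 z [-0.336 -0.087 -0.938] F [-10.5   6.3  -2. ] g_mm 32.9 j [-0.26  0.84  1.05  1.33 -0.42  1.56 -0.55]
  target [ 0.5796 -0.3147  0.1427] shift cm [ 0.26  0.02 -0.03] turn deg [-0.52  0.23 -0.33]
time: 60.05
position: [0.6236, -0.3043, 0.2608]
tool_rot: [3.015, 0.422, -0.525]
ft_force: [0.1, 0.1, -0.8]
grip_width: 0.973
time: 60.35
position: [0.6204, -0.3036, 0.254]
tool_rot: [3.02, 0.419, -0.538]
ft_force: [0.1, 0.0, -0.1]
grip_width: 0.978
t 60.35 pos [ 0.6204 -0.3036  0.254 ] yaw -74.21 z [-0.333 -0.091 -0.939] F [ 0.1  0.  -0.1] g_mm 85.1 j [-0.2   0.82  1.06  1.07 -0.41  1.79 -0.59]
  target [ 0.6191 -0.3033  0.2554] shift cm [-0.16 -0.06 -0.1 ] turn deg [-0.21  0.12 -0.15]
yellow [ 294  220   50   49 1513] [318.8625 241.8235]
yellow [140 305  11   5  13] [144.6923 306.5385]
full,down [293.2296 217.3202] [344.3431 273.8267]
0.65 down [293.4771 224.8918] [344.1933 281.9726]
full,raised [291.9253 221.4954] [
[... 283 characters left out ...]
15.])), (0.15, array([396., 190.]))]
scene ring1 [(0.77, array([356., 223.])), (0.74, array([459., 226.])), (0.61, array([422., 242.])), (0.59, array([387., 259.])), (0.52, array([491., 219.])), (0.24, array([155., 337.]))]
top yellow [178 285  25  23 325] [191.1785 296.2092]
top yellow [461 189  16  16 173] [468.2659 197.4566]
top yellow [399 313   2   2   2] [399.5 313.5]
[array([469. , 196.7]), array([469.9, 199.1]), array([470.1, 193.7])]
top handles [(0.67, array([353., 168.])), (0.5, array([145., 215.]))]
top ring1 [(0.6, array([188., 215.])), (0.58, array([147., 212.])), (0.55, array([266., 217.])), (0.54, array([388., 318.])), (0.52, array([225., 214.])), (0.42, array([251., 279.]))]
```

Everything checks out: the collar blob is 50 px wide (51 predicted when down, 53 raised), the lever is at its stop, four rings are on the shafts, the pliers are in the holder, and the robot is clear. Handing in.

```bash
python3 -m jog '[[[0,0,-2,0,0,0,8.5],[0,0,-2,0,0,0,8.5],[0,0,0,0,0,0,8.5],[0,0,0,0,0,0,8.5]]]'
python3 - <<'E'
from h import *
print(close_job())
E
```

```text
time: 61.1
position: [0.6341, -0.3004, 0.2925]
tool_rot: [3.019, 0.42, -0.535]
ft_force: [-0.5, 0.5, -1.3]
grip_width: 0.976
the job is handed in; nothing more can be done
None
```

All four rings were spread with the pliers and let down into the grooves of the four shafts, one to each. The pliers were hung back in the holder. Then I raised the collar, swung the lever through the gate to its stop and let the collar down. The job was handed in at about 61 s with the robot touching nothing.

**Last checks**
- **Rings:** the wrist pictures show closed rings with free eyes, and the scene camera finds one ring on each shaft.
- **Pliers:** the scene and top cameras still find the handles at the holder after the lever move.
- **Collar:** its width in the picture (50 px) fits the down position (51 px predicted) rather than raised (53 px).
- **Lever:** it stopped against rising force (6 to 11 N with no motion), which I take as the full-tension stop.

**Disagreements**
- **Lever angle:** from tool position and camera it read about 0.68 rad rather than 0.70. I put the difference down to 1–2 mm of calibration error in the hinge position. I had no picture view left to confirm it by eye, so it rests on the measured numbers.
- **Fourth ring:** one check after lifting it was spoiled by the background, but its placement on the shaft measured within 0.1 mm of target.

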